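# Service the fume extractor's dust canisters and restart it

### The arm

A 6-joint arm with a two-finger parallel gripper is mounted at the origin on the work surface. World frame = base frame: x ahead of the robot, y to its left, z up, the work surface at z = 0. Lengths are in m, angles in rad, forces in N, time in s.
With the tool pointing down it reaches from about 0.25 to 0.725 m from the base axis. Payload 4 kg.
Tool frame: the origin (TCP) lies at the very end of the fingers, on their centre line; the grasp point (between the pads) lies 19 mm behind it; z points along the fingers, y is the line along which they close (so a half turn about z gives the same grasp; the last joint's range is limited). The gripper opens to 85 mm and grips with 20 to 120 N. Pads are 22 mm wide; open, the fingers measure 114 mm over their backs; the gripper's body (76 mm by 85 mm) begins 54 mm behind the grasp point. The pads swing forward as they close: fully open they stand 13 mm farther back than shut.
Start: joints at [-1.116, 0.241, 0.005, 1.335, 0, 1.571], TCP at [0.22, -0.449, 0.209] pointing down, gripper open.
Joint ranges: [-2.72, 2.72], [-1.05, 1.87], [-1.09, 1.28], [-1.99, 2.15], [-1.42, 1.44], [-3.14, 3.14]. Speed limits (rad/s): [2.79, 2.79, 3.14, 3.14, 3.14, 3.14].

### API

Orientations are given as a unit quaternion [x, y, z, w].
In Python, from workcell import bot gives the robot as it stands.
- The arm moves only by the tool carry_out, never from a script. Its argument "increments" is one flat list of numbers, 5 for each row, row after row: the finger opening in cm, from 0 to 8.54, then the shift along the tool's x, y, z in cm, then the turn about the tool's z in rad. A call has exactly 5 rows; each row shifts and turns the commanded pose from where the row before left it, along the tool's axes as they then stand; what a row does not reach is not made up. A row lasts 1/8 s, in which the tool goes at most 62.5 mm and 10.7 degrees, less where a joint would pass 70% of its speed; a pose out of reach is approached as far as the arm can. A call with a gripper value outside its range is refused whole. The fingers move at their own pace and stop on an object; the grip force is fixed at half the most. Time passes only in rows, so rows that do not move let the fingers close, or fill a call up. It gives the time, the measured TCP pose, the force, the opening and the grip force at its end, in the units of the state.
- bot.get_obs(): the state, without advancing time (a new reading comes with each control period).
- bot.camera(name): name is "scene" or "top" or "wrist"; returns a dict with "pixels" (480x640x3 uint8, blue, green, red), "range_z" (480x640 float32, m along the optical axis (not along the pixel's ray), 0 where there is no reading), "mtx" (3x3 intrinsics, pixels), "eye" and "attitude" of the camera in the world. Camera axes: x right, y down, z forward; pixel columns grow to the right and rows downward; lengths in m; the calibration is good to about 2 mm. A picture is of the moment at which its call begins.
- bot.job_done(): hands the job in; it is judged then, once.
Trained networks look in a picture, given as the dict that the camera call returned (one of the last four; its "shot" number tells which), for a name from the list of things; names that differ only in an ending like _2 or _b are one class to them, and where a whole thing is asked for, a point or a joint stands for the part that bears it (a point fixed in the world has none). Each returns a list of dicts, best first, with "p" (0 to 1); they miss things now and then, are a little off and sometimes report something else, mostly with a low value. They report only what shows in the picture. A call takes as long as a camera call. They do not tell look-alikes from the thing itself.
- bot.find_in(picture, name): "xyz" ([x, y, z] in m, in the coordinates of the camera as it stood for that picture, good to about 4 mm: the middle of the surface that is visible of it).
- bot.regions_of(picture, name): "mask" (480x640 bool, what is visible of it).
- bot.place_of(picture, name): "xyz" ([x, y, z] in m, in the coordinates of the camera as it stood for that picture, good to about 4 mm: a listed point, or the origin of a listed thing).
The state is a dict: "clock": time; "joint_pos": joint angles; "joint_vel": joint speeds; "tau": joint torques, N m; "eef_pos": TCP position; "tool_rot": TCP orientation; "ft_force": force on the tool from outside, world axes, zero at the start; "ft_torque": the same for the moment, N m; "grip_width": finger opening in m; "grasp_force": force on a finger pad.
Only numpy, scipy, OpenCV 4.12 (cv2) and the standard library are available. Lean on these libraries where they do the work, as an engineer would, in place of code of your own. Each camera call takes 0.05 s, during which the arm holds its last target. There are 200 camera calls.

### The job

The dust canisters on the welding bench all look alike: heft each one, and stand the heavy, full ones upright in the yellow waste crate and the light, empty ones upright in the extractor's bays, one to a bay, each with its orange spout facing the orange mark on the plenum. When all are sorted, restart the extractor: turn the red key clockwise to start (the yellow tick), hold it there for about half a second, and let it spring back to run. Leave the spray can, brush and wrench where they are.

Things in the scene. Friction and masses are not known exactly. Their poses are not given: they have to be found in the camera images.
- sled: Collector sled of the fume extractor, low blue and grey, fixed to the bench (place and yaw vary). Origin on the bench under the middle of its deck; x away from the robot's side to the plenum, y along the row of bays, z up. The blue plenum, a long box 36 mm high, begins 70 mm from the bays' centre line in +x and carries one orange stripe, the mark, straight in front (+x) of each bay.
- bay1 (a point): Centre of the floor of the first of the sled's three square bays, 8 mm above the bench; axes as the sled's. A bay is 86 mm (x) by 81 mm (y) inside; its walls are 6 mm thick and rise to 22 mm above the bench. It lies at y = -125 mm in the sled's frame.
- bay2 (a point): The middle bay, like bay1, 87 mm from it in the sled's +y.
- bay3 (a point): The third bay, like bay1, 87 mm from bay2 in the sled's +y, the one nearest to the key switch.
- key_grip (a point): Centre of the red key head, on the key's vertical turning axis, 61 mm above the bench: an upright tab 38 mm wide (the point's x, turns with the key), 10 mm thick (y) and 30 mm tall, top at 74 mm. It stands on a black switch box 80 x 76 mm, 36 mm high, 103 mm from bay3 in the sled's +y.
- key (a joint): Turn of the key, rad. 0: run, where it rests (green tick, tab along the sled's x). Grows as the key is turned clockwise seen from above; start is at 0.9 (yellow tick), the stop at 1.1. A spring drives it back to 0 when it is let go: 0.035 N m at 0, 0.13 N m at 0.9.
- crate_floor (a point): Centre of the inner floor of the yellow waste crate, a low open tray fixed to the bench (place and yaw vary), 6 mm above the bench. x along its length, y across. Inside 264 mm (x) by 84 mm (y): one row of three canisters about 85 mm apart, fingers closing across the row. Walls 6 mm thick, rims 26 mm above the bench.
- can_a_center (a point): Centre of dust canister a, 36 mm above its underside; x towards its spout, z up. None from the start if absent. All look alike: an aluminium cylinder 60 mm in diameter, blue foot, black lid, 72 mm tall, standing on the bench; an orange spout on the lid, from near its middle to the rim. Empty 0.2 to 0.24 kg, full 0.64 to 0.76 kg; letters mean nothing.
- can_a_spout (a point): Outer end of the flat orange spout on the lid of canister a: 26 mm out from the canister's axis, 74.5 mm above its underside; the spout is 14 mm wide and 5 mm high, its top at 77 mm.
- can_b_center (a point): Centre of dust canister b, 36 mm above its underside; x towards its spout, z up. None from the start if absent. All look alike: an aluminium cylinder 60 mm in diameter, blue foot, black lid, 72 mm tall, standing on the bench; an orange spout on the lid, from near its middle to the rim. Empty 0.2 to 0.24 kg, full 0.64 to 0.76 kg; letters mean nothing.
- can_b_spout (a point): Outer end of the flat orange spout on the lid of canister b: 26 mm out from the canister's axis, 74.5 mm above its underside; the spout is 14 mm wide and 5 mm high, its top at 77 mm.
- can_c_center (a point): Centre of dust canister c, 36 mm above its underside; x towards its spout, z up. None from the start if absent. All look alike: an aluminium cylinder 60 mm in diameter, blue foot, black lid, 72 mm tall, standing on the bench; an orange spout on the lid, from near its middle to the rim. Empty 0.2 to 0.24 kg, full 0.64 to 0.76 kg; letters mean nothing.
- can_c_spout (a point): Outer end of the flat orange spout on the lid of canister c: 26 mm out from the canister's axis, 74.5 mm above its underside; the spout is 14 mm wide and 5 mm high, its top at 77 mm.
- can_d_center (a point): Centre of dust canister d, 36 mm above its underside; x towards its spout, z up. None from the start if absent. All look alike: an aluminium cylinder 60 mm in diameter, blue foot, black lid, 72 mm tall, standing on the bench; an orange spout on the lid, from near its middle to the rim. Empty 0.2 to 0.24 kg, full 0.64 to 0.76 kg; letters mean nothing.
- can_d_spout (a point): Outer end of the flat orange spout on the lid of canister d: 26 mm out from the canister's axis, 74.5 mm above its underside; the spout is 14 mm wide and 5 mm high, its top at 77 mm.
- can_e_center (a point): Centre of dust canister e, 36 mm above its underside; x towards its spout, z up. None from the start if absent. All look alike: an aluminium cylinder 60 mm in diameter, blue foot, black lid, 72 mm tall, standing on the bench; an orange spout on the lid, from near its middle to the rim. Empty 0.2 to 0.24 kg, full 0.64 to 0.76 kg; letters mean nothing.
- can_e_spout (a point): Outer end of the flat orange spout on the lid of canister e: 26 mm out from the canister's axis, 74.5 mm above its underside; the spout is 14 mm wide and 5 mm high, its top at 77 mm.
- can_f_center (a point): Centre of dust canister f, 36 mm above its underside; x towards its spout, z up. None from the start if absent. All look alike: an aluminium cylinder 60 mm in diameter, blue foot, black lid, 72 mm tall, standing on the bench; an orange spout on the lid, from near its middle to the rim. Empty 0.2 to 0.24 kg, full 0.64 to 0.76 kg; letters mean nothing.
- can_f_spout (a point): Outer end of the flat orange spout on the lid of canister f: 26 mm out from the canister's axis, 74.5 mm above its underside; the spout is 14 mm wide and 5 mm high, its top at 77 mm.
- spray_mid (a point): Middle of a spray can (58 mm in diameter, 150 mm tall) standing on the bench; a bystander.
- brush_mid (a point): Middle of a wire brush lying on the bench; a bystander.
- wrench_mid (a point): Middle of a wrench lying on the bench; a bystander.
There are look-alikes about, which are no part of the job. Leave any green or turquoise look-alike of the part that bears can_e_center alone. Leave any turquoise look-alike of the part that bears can_a_center alone.

How it is judged:
By the outcome, as a careful person would: the job done as asked, in the order asked, and still so for the second after the job is handed in, with the robot touching nothing.
Of can_a, can_b, can_c, can_d, can_e, can_f only 5 to 6 are there at a start; the rules pass over those that are not, and their reading is None.
At some moment in a run one of can_a, can_b, can_c, can_d, can_e, can_f may be knocked a few centimetres aside while the robot is not near it.
It also fails if it takes over 208 s, if anything falls off the work surface, if the arm or the gripper's body presses on something with over 40 N, if the wrist force passes 120 N, or if a joint passes its speed limit or range.

## Working session

There is one attempt and no reset: what is moved stays moved. The work goes in short steps, Python scripts to look and compute and a tool call to move; the robot and the scene stay as the last step left them, time stands still between calls to the robot, and variables do not carry over. Pictures are saved under pics/ and viewed, at most 14 in all, crops included, and the job is handed in when it is done.

Besides the shell and the picture viewer there is one more tool, called after "Emit:" as name(argument=value, ...), one argument or row to a line, values as JSON. carry_out: Moves the arm, as the interface text tells. Its arguments: {"type":"object","properties":{"increments":{"type":"array","items":{"type":"number"}}},"required":["increments"]}

```bash
ls; mkdir -p pics; cat > h.py <<'E'
from workcell import bot
import numpy as np, cv2
from scipy.spatial.transform import Rotation as R
def rot(p):
    a=np.array(p['attitude']); return a if a.shape==(3,3) else R.from_quat(a).as_matrix()
def w(p,x): return rot(p)@np.array(x)+np.array(p['eye'])
def pix(p,u,v,z=None):
    K=p['mtx']; d=np.array([(u-K[0][2])/K[0][0],(v-K[1][2])/K[1][1],1.])
    if z is None: return w(p,d*p['range_z'][int(v),int(u)])
    r=rot(p)@d; e=np.array(p['eye']); return e+r*(z-e[2])/r[2]
E
python3 - <<'E'
from h import *
o=bot.get_obs(); print(o)
for n in ['top','scene']:
    p=bot.camera(n); cv2.imwrite(f'pics/{n}0.png',p['pixels']); print(n,p['eye'],p['attitude'],p['mtx'])
    for k in ['can_a_center','can_a_spout','bay1','bay2','bay3','key_grip','crate_floor','sled','spray_mid','brush_mid','wrench_mid']:
        for d in bot.place_of(p,k): print(k,round(d['p'],2),w(p,d['xyz']).round(3))
E
```

```text
pics
{'clock': 0.0, 'joint_pos': array([-1.11601232e+00,  2.41430267e-01,  3.72697122e-03,  1.33519859e+00,
        8.36065941e-06,  1.57081022e+00]), 'joint_vel': array([-0.00063274, -0.00163052,  0.00035464, -0.00075376, -0.00107598,
       -0.00062407]), 'tau': array([ 6.37049525e-04, -3.72321296e+01,  2.52403897e+01,  1.70887378e-02,
        7.58080455e-05,  2.55813973e-06]), 'eef_pos': array([ 0.21933919, -0.44856855,  0.20840542]), 'tool_rot': array([ 9.74258674e-01,  2.25430537e-01, -2.33269814e-04, -1.02661707e-03]), 'ft_force': array([0.07359317, 0.92938359, 0.65070208]), 'ft_torque': array([-0.01587619,  0.05458509, -0.01022466]), 'grasp_force': 0.0, 'grip_width': 0.08524888072474963}
top [ 0.40151709 -0.0935964   1.32284184] [ 0.70742549 -0.70448162  0.04113826 -0.03952803] [[446.00644043   0.         322.80605763]
 [  0.         446.00644043 236.88780667]
 [  0.           0.           1.        ]]
can_a_center 0.9 [ 0.55  -0.271  0.035]
can_a_center 0.67 [ 0.594 -0.374  0.037]
can_a_spout 0.98 [ 0.572 -0.379  0.074]
can_a_spout 0.85 [ 0.561 -0.252  0.076]
bay1 0.61 [ 0.65
[... 894 characters left out ...]
 0.071]
bay1 0.84 [ 0.653 -0.177  0.01 ]
bay1 0.79 [ 0.656 -0.092  0.01 ]
bay1 0.69 [ 0.663 -0.001  0.014]
bay2 0.84 [ 0.653 -0.177  0.01 ]
bay2 0.79 [ 0.656 -0.092  0.01 ]
bay2 0.69 [ 0.663 -0.001  0.014]
bay3 0.84 [ 0.653 -0.177  0.01 ]
bay3 0.79 [ 0.656 -0.092  0.01 ]
bay3 0.69 [ 0.663 -0.001  0.014]
key_grip 0.66 [0.669 0.106 0.06 ]
crate_floor 0.67 [0.455 0.319 0.001]
crate_floor 0.57 [ 0.651 -0.175  0.009]
crate_floor 0.17 [ 0.466 -0.197  0.078]
sled 0.7 [ 0.665 -0.049  0.003]
sled 0.48 [0.459 0.317 0.003]
spray_mid 0.9 [0.706 0.337 0.073]
spray_mid 0.37 [0.456 0.087 0.078]
brush_mid 0.87 [ 0.699 -0.379  0.012]
brush_mid 0.74 [ 0.546 -0.28   0.034]
brush_mid 0.41 [ 0.65  -0.178  0.012]
```

View pics/top0.png

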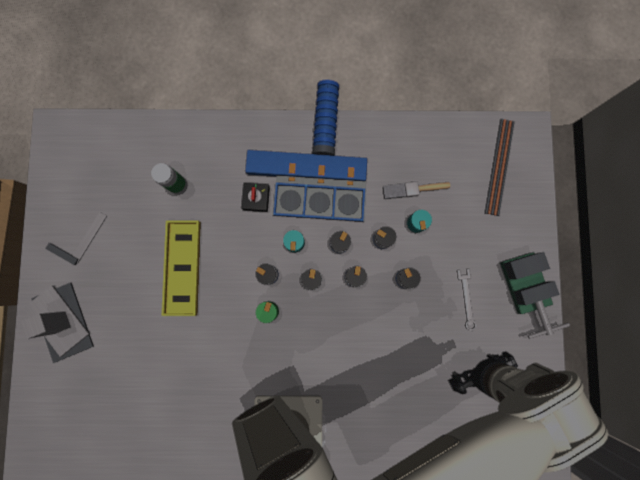

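View pics/scene0.png

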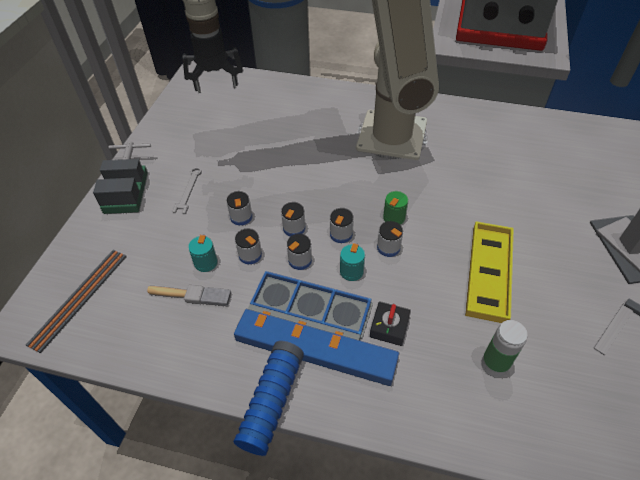

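The top view shows six black-lid cans at about (340,242), (384,237), (267,274), (311,279), (355,276) and (407,278). The look-alikes are turquoise at (293,241) and (421,221), and green at (267,312). The sled is at about (320,190), the key at (256,196) and the crate at (181,268).

```bash
cat >> h.py <<'E'
def world(p):
    K=p['mtx']; v,u=np.mgrid[:480,:640]; z=p['range_z']
    c=np.stack([(u-K[0][2])/K[0][0]*z,(v-K[1][2])/K[1][1]*z,z],-1)
    return c@rot(p).T+np.array(p['eye'])
def cans(p,show=True):
    W=world(p); hsv=cv2.cvtColor(p['pixels'],cv2.COLOR_BGR2HSV); H,S,V=cv2.split(hsv)
    ok=(p['range_z']>0)&(W[...,2]>.062)&(W[...,2]<.088)
    org=ok&(H>5)&(H<22)&(S>130)&(V>90); dark=ok&((S<90)&(V<110)|org)
    n,l,st,ce=cv2.connectedComponentsWithStats(dark.astype(np.uint8))
    out=[]
    for i in range(1,n):
        if st[i,4]<60: continue
        m=l==i; q=W[m]; c,r=cv2.minEnclosingCircle(np.argwhere(m)[:,::-1].astype(np.float32))
        cc=pix(p,c[0],c[1],.073)
        o=W[m&org]
        if r*np.median(p['range_z'][m])/p['mtx'][0][0]>.045 or len(o)<5: continue
        d=o.mean(0)-cc
        out.append((cc[0],cc[1],np.arctan2(d[1],d[0])))
        if show: print('can',cc[:2].round(4),'med',np.median(q[:,:2],0).round(4),'spout',round(out[-1][2],2),'d',np.hypot(d[0],d[1]).round(3),'r',round(r*np.median(p['range_z'][m])/p['mtx'][0][0],4),st[i,4],'px',ce[i].round())
    return out
E
python3 - <<'E'
from h import *
p=bot.camera('top'); cans(p)
W=world(p); H,S,V=cv2.split(cv2.cvtColor(p['pixels'],cv2.COLOR_BGR2HSV))
def rect(m,z,name):
    n,l,st,ce=cv2.connectedComponentsWithStats(m.astype(np.uint8)); i=1+st[1:,4].argmax()
    pts=np.array([pix(p,u,v,z)[:2] for v,u in np.argwhere(l==i)],np.float32)*1000
    print(name,cv2.minAreaRect(pts),len(pts)); return l==i
z=W[...,2]
rect((H>22)&(H<35)&(S>130)&(z<.06),.02,'crate')
rect((H>100)&(H<125)&(S>120)&(z>.028)&(z<.045),.036,'plenum')
rect((H>100)&(H<125)&(S>90)&(z<.027)&(W[...,0]>.55)&(W[...,0]<.72),.022,'baywall')
m=(H>5)&(H<20)&(S>130)&(z>.025)&(z<.05)
n,l,st,ce=cv2.connectedComponentsWithStats(m.astype(np.uint8))
for i in range(1,n):
    if st[i,4]>8: print('mark',pix(p,*ce[i],.036).round(4),st[i,4])
m=((H<5)|(H>174))&(S>120)&(z>.045)&(z<.09)
rect(m,.074,'key')
m=(V<60)&(z>.02)&(z<.05)&(W[...,0]>.6)&(W[...,1]>.04)&(W[...,1]<.2); rect(m,.036,'box')
E
```

```text
can [ 0.5479 -0.2721] med [ 0.5481 -0.2725] spout 0.96 d 0.015 r 0.0296 332 px [385. 236.]
can [ 0.5339 -0.1445] med [ 0.5335 -0.1446] spout -0.57 d 0.016 r 0.0295 326 px [340. 241.]
can [0.4426 0.0636] med [0.4425 0.0625] spout 1.13 d 0.015 r 0.0299 340 px [266. 273.]
can [ 0.4358 -0.1883] med [ 0.4353 -0.1889] spout -0.24 d 0.015 r 0.0294 328 px [356. 276.]
can [ 0.4322 -0.3371] med [ 0.4304 -0.3377] spout 0.26 d 0.014 r 0.0301 337 px [409. 277.]
can [ 0.4273 -0.0633] med [ 0.4265 -0.0636] spout -0.17 d 0.015 r 0.0294 330 px [311. 279.]
crate ((460.8780212402344, 317.4732666015625), (97.4037857055664, 271.23980712890625), 89.94629669189453) 2736
plenum ((764.0657958984375, -45.9595947265625), (354.4986267089844, 70.12506866455078), 86.33097839355469) 2414
baywall ((656.2210693359375, -84.29986572265625), (266.1225891113281, 98.79513549804688), 86.28565216064453) 617
mark [ 0.754  -0.0043  0.036 ] 43
mark [ 0.7477 -0.0902  0.036 ] 44
mark [ 0.7425 -0.1781  0.036 ] 45
key ((668.2550659179688, 104.65372467041016), (37.80321502685547, 8.552458763122559), 1.2369112968444824) 42
box ((667.5694580078125, 103.00398254394531), (75.53694915771484, 79.46341705322266), 86.29801177978516) 495
```

```bash
cat >> h.py <<'E'
def theta(o):
    x=R.from_quat(o['tool_rot']).as_matrix()[:,0]; return np.arctan2(x[1],x[0])
def plan(wps,step=.045,ts=.17):
    """wps: (width_cm,x,y,z,theta,rows_of_dwell)"""
    o=bot.get_obs(); P=np.array(o['eef_pos']); t=theta(o); rows=[]
    for g,x,y,z,th,n in wps:
        T=np.array([x,y,z]); k=max(1,int(np.ceil(max(np.linalg.norm(T-P)/step,abs(th-t)/ts))))
        for i in range(k):
            d=(T-P)/(k-i); c,s=np.cos(t),np.sin(t)
            r=[c*d[0]+s*d[1],s*d[0]-c*d[1],-d[2]]; r=np.round(np.array(r)*100,1); a=round((t-th)/(k-i),2)
            rows.append([g,*(r+0.),a+0.])
            r=r/100; P=P+np.array([c*r[0]+s*r[1],s*r[0]-c*r[1],-r[2]]); t-=a
        rows+= [[g,0,0,0,0]]*n
    while len(rows)%5: rows.append([rows[-1][0],0,0,0,0])
    for i in range(0,len(rows),5): print('['+', '.join(f'{v:g}' for r in rows[i:i+5] for v in r)+']')
    print('end',P.round(4),round(t,3))
def near(th,ref,per=np.pi): return th+per*np.round((ref-th)/per)
def stat():
    o=bot.get_obs(); print('t',round(o['clock'],2),'pos',o['eef_pos'].round(4),'th',round(theta(o),3),'j',o['joint_pos'].round(2),'F',o['ft_force'].round(2),'w',round(o['grip_width'],4),'gf',round(o['grasp_force'],1)); return o
E
python3 - <<'E'
from h import *
stat(); plan([(8.5,.431,-.337,.11,1.83,1)])
E
```

```text
t 1.25 pos [ 0.2196 -0.4492  0.2093] th 0.455 j [-1.12  0.24  0.    1.34 -0.    1.57] F [ 0.94 -0.04  0.13] w 0.0855 gf 0.0
[8.5, 2.7, -0.1, 1.1, -0.15, 8.5, 2.6, 0.3, 1.1, -0.15, 8.5, 2.6, 0.7, 1.1, -0.15, 8.5, 2.4, 1.1, 1.1, -0.15, 8.5, 2.2, 1.4, 1.1, -0.16]
[8.5, 2, 1.8, 1.1, -0.15, 8.5, 1.7, 2, 1.1, -0.16, 8.5, 1.4, 2.3, 1.1, -0.15, 8.5, 1, 2.5, 1.1, -0.16, 8.5, 0, 0, 0, 0]
end [ 0.4311 -0.3366  0.1103] 1.835
```

Emit:
carry_out(
  increments=[8.5, 2.7, -0.1, 1.1, -0.15, 8.5, 2.6, 0.3, 1.1, -0.15, 8.5, 2.6, 0.7, 1.1, -0.15, 8.5, 2.4, 1.1, 1.1, -0.15, 8.5, 2.2, 1.4, 1.1, -0.16],
)

```text
clock: 1.88
eef_pos: [0.3376, -0.3867, 0.154]
tool_rot: [0.82, 0.573, 0.0, 0.0]
ft_force: [0.3, 0.0, -0.3]
grip_width: 0.0851
grasp_force: 0.0
```

Emit:
carry_out(
  increments=[8.5, 2, 1.8, 1.1, -0.15, 8.5, 1.7, 2, 1.1, -0.16, 8.5, 1.4, 2.3, 1.1, -0.15, 8.5, 1, 2.5, 1.1, -0.16, 8.5, 0, 0, 0, 0],
)

```text
clock: 2.5
eef_pos: [0.4319, -0.3353, 0.1092]
tool_rot: [0.607, 0.795, 0.0, -0.001]
ft_force: [-0.9, -0.6, -0.0]
grip_width: 0.0851
grasp_force: 0.0
```

```bash
python3 - <<'E'
from h import *
o=stat(); p=bot.camera('wrist'); cans(p); cv2.imwrite('pics/w1.png',p['pixels'])
plan([(8.5,.431,-.337,.024,1.83,1),(5,.431,-.337,.024,1.83,5),(5,.431,-.337,.15,1.83,6)])
E
```

```text
t 2.5 pos [ 0.4319 -0.3353  0.1092] th 1.837 j [-0.66  0.4  -0.05  1.13  0.    0.64] F [-0.92 -0.6  -0.04] w 0.0851 gf 0.0
can [ 0.5452 -0.2726] med [ 0.5445 -0.2736] spout 0.91 d 0.015 r 0.033 10434 px [570. 205.]
can [ 0.4296 -0.3377] med [ 0.4295 -0.338 ] spout 0.29 d 0.016 r 0.0288 8829 px [318. 265.]
[8.5, 0, 0, 4.3, 0, 8.5, -0.1, 0, 4.3, 0, 8.5, 0, 0, 0, 0, 5, 0, 0, 0, 0, 5, 0, 0, 0, 0]
[5, 0, 0, 0, 0, 5, 0, 0, 0, 0, 5, 0, 0, 0, 0, 5, 0, 0, 0, 0, 5, 0, 0, -4.2, 0]
[5, 0, 0, -4.2, 0, 5, 0, 0, -4.2, 0, 5, 0, 0, 0, 0, 5, 0, 0, 0, 0, 5, 0, 0, 0, 0]
[5, 0, 0, 0, 0, 5, 0, 0, 0, 0, 5, 0, 0, 0, 0, 5, 0, 0, 0, 0, 5, 0, 0, 0, 0]
end [ 0.4315 -0.337   0.1498] 1.835
```

View pics/w1.png

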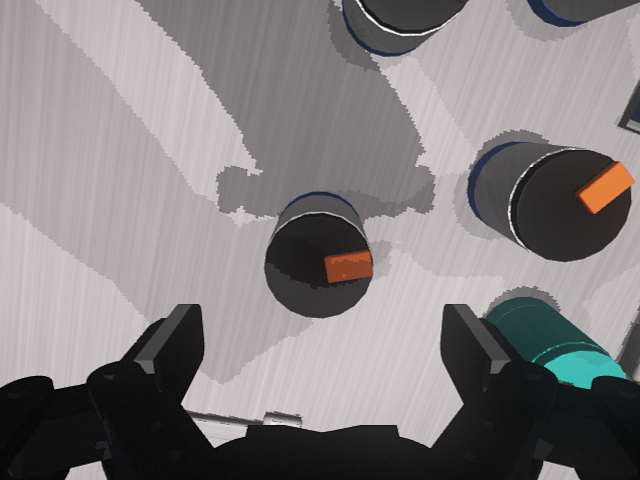

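The wrist view shows the target can at about (318,265), with its spout to the right at (349,266), lined up between the fingers. The measured positions agree, so I'm grasping.

Emit:
carry_out(
  increments=[8.5, 0, 0, 4.3, 0, 8.5, -0.2, 0, 4.3, 0, 8.5, 0, 0, 0, 0, 5, 0, 0, 0, 0, 5, 0, 0, 0, 0],
)

```text
clock: 3.18
eef_pos: [0.4328, -0.3403, 0.0274]
tool_rot: [0.608, 0.794, -0.0, 0.002]
ft_force: [-2.3, -0.1, 1.6]
grip_width: 0.0575
grasp_force: 63.9
```

Emit:
carry_out(
  increments=[5, 0, 0, 0, 0, 5, 0, 0, 0, 0, 5, 0, 0, 0, 0, 5, 0, 0, 0, 0, 5, 0, 0, -4.2, 0],
)

```text
clock: 3.8
eef_pos: [0.4297, -0.337, 0.0652]
tool_rot: [0.608, 0.794, 0.0, -0.003]
ft_force: [0.9, 0.0, -2.2]
grip_width: 0.0578
grasp_force: 65.1
```

Emit:
carry_out(
  increments=[5, 0, 0, -4.2, 0, 5, 0, 0, -4.2, 0, 5, 0, 0, 0, 0, 5, 0, 0, 0, 0, 5, 0, 0, 0, 0],
)

```text
clock: 4.42
eef_pos: [0.4306, -0.3377, 0.1487]
tool_rot: [0.608, 0.794, 0.0, -0.002]
ft_force: [0.1, -0.2, -1.5]
grip_width: 0.0574
grasp_force: 65.5
```

Emit:
carry_out(
  increments=[5, 0, 0, 0, 0, 5, 0, 0, 0, 0, 5, 0, 0, 0, 0, 5, 0, 0, 0, 0, 5, 0, 0, 0, 0],
)

```text
clock: 5.05
eef_pos: [0.4317, -0.3385, 0.1503]
tool_rot: [0.608, 0.794, -0.0, 0.0]
ft_force: [0.4, 0.5, -2.3]
grip_width: 0.0577
grasp_force: 65.5
```

```bash
python3 - <<'E'
from h import *
o=stat()
print('crate'); plan([(5,.458,.318,.15,3.14,1)])
print('bay1'); plan([(5,.650,-.172,.13,1.505-.03,1)])
E
```

```text
t 5.05 pos [ 0.4317 -0.3385  0.1503] th 1.835 j [-0.67  0.37  0.03  1.23 -0.    0.64] F [ 0.42  0.5  -2.26] w 0.0577 gf 65.5
crate
[5, 4.2, 1.3, 0, -0.09, 5, 4, 1.7, 0, -0.09, 5, 3.9, 2, 0, -0.09, 5, 3.7, 2.4, 0, -0.09, 5, 3.4, 2.7, 0, -0.09]
[5, 3.2, 3, 0, -0.09, 5, 2.9, 3.3, 0, -0.09, 5, 2.6, 3.5, 0, -0.08, 5, 2.3, 3.7, 0, -0.09, 5, 2, 3.9, 0, -0.08]
[5, 1.7, 4.1, 0, -0.09, 5, 1.3, 4.2, 0, -0.08, 5, 0.9, 4.3, 0, -0.09, 5, 0.5, 4.3, 0, -0.08, 5, 0.2, 4.4, 0, -0.09]
[5, 0, 0, 0, 0, 5, 0, 0, 0, 0, 5, 0, 0, 0, 0, 5, 0, 0, 0, 0, 5, 0, 0, 0, 0]
end [0.4585 0.3181 0.1503] 3.145
bay1
[5, 1.5, 3.6, 0.3, 0.05, 5, 1.7, 3.6, 0.3, 0.05, 5, 1.8, 3.5, 0.3, 0.05, 5, 2, 3.4, 0.3, 0.05, 5, 2.2, 3.2, 0.3, 0.05]
[5, 2.3, 3.1, 0.3, 0.05, 5, 2.5, 3.1, 0.2, 0.06, 5, 0, 0, 0, 0, 5, 0, 0, 0, 0, 5, 0, 0, 0, 0]
end [ 0.6502 -0.1719  0.1303] 1.475
```

Emit:
carry_out(
  increments=[5, 1.5, 3.6, 0, 0.05, 5, 1.7, 3.6, 0, 0.05, 5, 1.8, 3.5, 0.3, 0.05, 5, 2, 3.4, 0.3, 0.05, 5, 2.2, 3.2, 0.3, 0.05],
)

```text
clock: 5.68
eef_pos: [0.5887, -0.2184, 0.1412]
tool_rot: [0.703, 0.711, 0.0, 0.0]
ft_force: [0.1, -0.3, -2.3]
grip_width: 0.0571
grasp_force: 65.4
```

Emit:
carry_out(
  increments=[5, 2.3, 3.1, 0.6, 0.05, 5, 2.5, 3.1, 0.5, 0.05, 5, 0, 0, 0, 0, 5, 0, 0, 0, 0, 5, 0, 0, 0, 0],
)

```text
clock: 6.3
eef_pos: [0.6496, -0.1728, 0.1306]
tool_rot: [0.737, 0.676, -0.0, 0.0]
ft_force: [-0.1, 0.4, -3.1]
grip_width: 0.0579
grasp_force: 65.5
```

```bash
python3 - <<'E'
from h import *
o=stat(); p=bot.camera('wrist'); cans(p); cv2.imwrite('pics/w2.png',p['pixels'])
print(o['eef_pos'])
plan([(5,.650,-.172,.08,1.49,0),(5,.650,-.172,.034,1.49,2)])
E
```

```text
t 6.3 pos [ 0.6496 -0.1728  0.1306] th 1.484 j [-0.26  0.63  0.39  1.34 -0.    1.4 ] F [-0.08  0.45 -3.07] w 0.0579 gf 65.5
can [ 0.5355 -0.1436] med [ 0.5349 -0.1442] spout -0.64 d 0.016 r 0.0307 8176 px [117. 217.]
can [ 0.4532 -0.1903] med [ 0.4591 -0.1921] spout -0.49 d 0.007 r 0.0235 1529 px [ 11. 305.]
[ 0.64959083 -0.17276696  0.13061745]
[5, 0, 0, 2.5, 0, 5, 0.1, 0, 2.6, -0.01, 5, 0, 0, 2.3, 0, 5, 0, 0, 2.3, 0, 5, 0, 0, 0, 0]
[5, 0, 0, 0, 0, 5, 0, 0, 0, 0, 5, 0, 0, 0, 0, 5, 0, 0, 0, 0, 5, 0, 0, 0, 0]
end [ 0.6497 -0.1719  0.0338] 1.493
```

View pics/w2.png

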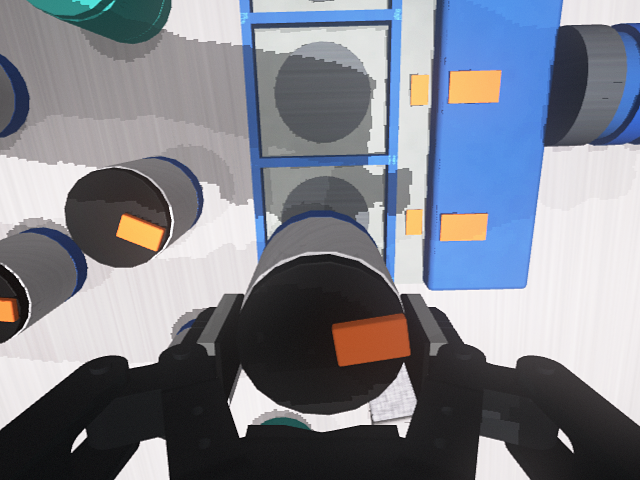

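```bash
cat >> h.py <<'E'
def spouts(p,lo,hi):
    "axis of each orange block with top between lo and hi, from rectangle of its 3-D points"
    W=world(p); H,S,V=cv2.split(cv2.cvtColor(p['pixels'],cv2.COLOR_BGR2HSV))
    m=(p['range_z']>0)&(W[...,2]>lo)&(W[...,2]<hi)&(H>3)&(H<22)&(S>130)&(V>60)
    m=cv2.morphologyEx(m.astype(np.uint8),cv2.MORPH_OPEN,np.ones((3,3)))
    n,l,st,ce=cv2.connectedComponentsWithStats(m)
    for i in range(1,n):
        if st[i,4]<200: continue
        q=W[l==i]; q=q[q[:,2]>np.percentile(q[:,2],60)-.002]
        c,s,a=cv2.minAreaRect((q[:,:2]*1000).astype(np.float32))
        if s[1]>s[0]: a+=90
        print('spout mid',np.array(c).round(1),'size',np.array(s).round(1),'axis mod pi',round(np.deg2rad(a),3),'z',q[:,2].mean().round(4),st[i,4])
E
python3 - <<'E'
from h import *
p=bot.camera('wrist'); spouts(p,.09,.3); spouts(p,.065,.085); spouts(p,.02,.05)
E
```

```text
spout mid [ 664.7 -171.7] size [24.2 15. ] axis mod pi 0.089 z 0.1805 3256
spout mid [ 547.2 -153.4] size [14.8 24.5] axis mod pi 2.646 z 0.0773 1149
spout mid [ 458.5 -194.1] size [15.   8.6] axis mod pi 1.291 z 0.0771 424
spout mid [747.3 -90.9] size [17.7 30.8] axis mod pi 3.08 z 0.0378 1561
spout mid [718.3 -88.9] size [17.7 10.8] axis mod pi 1.534 z 0.0213 446
spout mid [ 712.5 -175.6] size [17.2 10.8] axis mod pi 1.553 z 0.0214 342
spout mid [ 741.3 -177.4] size [17.8 30.4] axis mod pi 3.07 z 0.0377 1176
```

The held can's spout axis is at +0.09 rad and the mark is at -0.066, so I'll turn by 0.155 while lowering.

```bash
python3 - <<'E'
from h import *
plan([(5,.650,-.172,.08,1.33,0),(5,.650,-.172,.036,1.33,2),(7.2,.65,-.172,.036,1.33,3),(7.2,.65,-.172,.13,1.33,0)])
E
```

```text
[5, 0, 0, 2.5, 0.08, 5, 0.1, 0, 2.6, 0.07, 5, 0, 0, 4.4, 0, 5, 0, 0, 0, 0, 5, 0, 0, 0, 0]
[7.2, 0, 0, 0, 0, 7.2, 0, 0, 0, 0, 7.2, 0, 0, 0, 0, 7.2, 0, 0, 0, 0, 7.2, 0, 0, -3.1, 0]
[7.2, 0, 0, -3.2, 0, 7.2, 0, 0, -3.1, 0, 7.2, 0, 0, 0, 0, 7.2, 0, 0, 0, 0, 7.2, 0, 0, 0, 0]
end [ 0.6499 -0.1719  0.1298] 1.333
```

Emit:
carry_out(
  increments=[5, 0, 0, 2.5, 0.08, 5, 0.1, 0, 2.6, 0.07, 5, 0, 0, 2.2, 0, 5, 0, 0, 2.2, 0, 5, 0, 0, 0, 0],
)

```text
clock: 7.02
eef_pos: [0.6487, -0.1712, 0.0342]
tool_rot: [0.786, 0.619, -0.001, -0.001]
ft_force: [-0.0, -0.7, -2.1]
grip_width: 0.0573
grasp_force: 73.7
```

Emit:
carry_out(
  increments=[7.2, 0, 0, 0, 0, 7.2, 0, 0, 0, 0, 7.2, 0, 0, 0, 0, 7.2, 0, 0, 0, 0, 7.2, 0, 0, -3.1, 0],
)

```text
clock: 7.65
eef_pos: [0.6479, -0.1702, 0.0635]
tool_rot: [0.785, 0.619, -0.002, -0.003]
ft_force: [0.9, 0.3, 0.6]
grip_width: 0.072
grasp_force: 0.0
```

Emit:
carry_out(
  increments=[7.2, 0, 0, -3.2, 0, 7.2, 0, 0, -3.1, 0, 7.2, 0, 0, 0, 0, 7.2, 0, 0, 0, 0, 7.2, 0, 0, 0, 0],
)

```text
clock: 8.28
eef_pos: [0.6494, -0.1706, 0.1275]
tool_rot: [0.785, 0.619, -0.001, -0.001]
ft_force: [0.4, -0.7, 0.1]
grip_width: 0.0719
grasp_force: 0.0
```

```bash
python3 - <<'E'
from h import *
o=stat(); p=bot.camera('wrist'); cans(p); spouts(p,.07,.095)
p=bot.camera('top'); print('top'); c=cans(p)
th=near(-.54+np.pi/2,1.3); print(th)
plan([(8.5,.5345,-.1445,.125,th,0),(8.5,.5345,-.1445,.025,th,1),(5,.5345,-.1445,.025,th,4),(5,.5345,-.1445,.145,th,5)])
E
```

```text
t 8.28 pos [ 0.6494 -0.1706  0.1275] th 1.335 j [-0.26  0.63  0.39  1.33 -0.    1.55] F [ 0.42 -0.67  0.11] w 0.0719 gf 0.0
can [ 0.5272 -0.0151] med [ 0.53   -0.0165] spout -0.52 d 0.003 r 0.0053 238 px [6. 9.]
can [ 0.6486 -0.1715] med [ 0.6491 -0.1689] spout -0.02 d 0.016 r 0.0289 8185 px [323. 252.]
can [ 0.5361 -0.1434] med [ 0.5354 -0.1441] spout -0.67 d 0.015 r 0.0304 7837 px [119. 251.]
can [ 0.4437 -0.1889] med [ 0.4521 -0.1917] spout -0.36 d 0.01 r 0.0267 3131 px [ 20. 353.]
can [ 0.5632 -0.2621] med [ 0.5633 -0.2634] spout 2.21 d 0.007 r 0.02 1775 px [229. 412.]
spout mid [528.  -15.8] size [7.2 7.7] axis mod pi 3.077 z 0.0768 228
spout mid [ 664.6 -172.3] size [14.3 23.8] axis mod pi 3.054 z 0.0852 1145
spout mid [ 547.4 -153.3] size [14.9 24.2] axis mod pi 2.654 z 0.0773 1117
spout mid [ 451.3 -192.7] size [14.9 24.2] axis mod pi 2.993 z 0.0773 902
spout mid [ 556.  -259.1] size [21.8 13.9] axis mod pi 1.025 z 0.0772 514
top
can [ 0.5481 -0.2725] med [ 0.5479 -0.2745] spout 0.98 d 0.015 r 0.0295 315 px [386. 236.]
can [0.4426 0.0638] med [0.4424 0.0623] spout 1.12 d 0.015 r 0.0298 339 px [266. 273.]
1.0307963267948965
[8.5, 0, -3.9, 0.1, 0.1, 8.5, -0.5, -3.9, 0.1, 0.1, 8.5, -0.8, -3.9, 0.1, 0.1, 8.5, 0, 0, 3.3, 0, 8.5, 0, 0, 3.3, 0]
[8.5, 0, 0, 3.4, 0, 8.5, 0, 0, 0, 0, 5, 0, 0, 0, 0, 5, 0, 0, 0, 0, 5, 0, 0, 0, 0]
[5, 0, 0, 0, 0, 5, 0, 0, 0, 0, 5, 0, 0, -4, 0, 5, 0, 0, -4, 0, 5, 0, 0, -4, 0]
[5, 0, 0, 0, 0, 5, 0, 0, 0, 0, 5, 0, 0, 0, 0, 5, 0, 0, 0, 0, 5, 0, 0, 0, 0]
end [ 0.5345 -0.1442  0.1447] 1.035
```

Can 1 was empty. It is standing in bay1 with its spout axis at -0.087, against -0.066 wanted. Next is the can at (0.5345, -0.1445), spout axis -0.49.

```bash
python3 - <<'E'
from h import *
th=1.083
plan([(8.5,.5345,-.1445,.125,th,0),(8.5,.5345,-.1445,.025,th,1),(5,.5345,-.1445,.025,th,3),(5,.5345,-.1445,.145,th,4)])
E
```

```text
[8.5, 0, -3.9, 0.1, 0.08, 8.5, -0.4, -3.9, 0.1, 0.09, 8.5, -0.7, -3.9, 0.1, 0.08, 8.5, 0, 0, 3.3, 0, 8.5, 0, 0, 3.3, 0]
[8.5, 0, 0, 3.4, 0, 8.5, 0, 0, 0, 0, 5, 0, 0, 0, 0, 5, 0, 0, 0, 0, 5, 0, 0, 0, 0]
[5, 0, 0, 0, 0, 5, 0, 0, -4, 0, 5, 0, 0, -4, 0, 5, 0, 0, -4, 0, 5, 0, 0, 0, 0]
[5, 0, 0, 0, 0, 5, 0, 0, 0, 0, 5, 0, 0, 0, 0, 5, 0, 0, 0, 0, 5, 0, 0, 0, 0]
end [ 0.5348 -0.1442  0.1447] 1.085
```

Emit:
carry_out(
  increments=[8.5, 0, -3.9, 0.1, 0.08, 8.5, -0.4, -3.9, 0.1, 0.09, 8.5, -0.7, -3.9, 0.1, 0.08, 8.5, 0, 0, 0, 0, 8.5, 0, 0, 3.3, 0],
)

```text
clock: 9.0
eef_pos: [0.5389, -0.1454, 0.0958]
tool_rot: [0.856, 0.516, 0.003, 0.003]
ft_force: [0.9, -0.7, -0.5]
grip_width: 0.0847
grasp_force: 0.0
```

Emit:
carry_out(
  increments=[8.5, 0, 0, 3.3, 0, 8.5, 0, 0, 3.4, 0, 8.5, 0, 0, 0, 0, 5, 0, 0, 0, 0, 5, 0, 0, 0, 0],
)

```text
clock: 9.62
eef_pos: [0.5364, -0.1443, 0.0285]
tool_rot: [0.856, 0.516, 0.001, 0.0]
ft_force: [-2.7, 2.1, 3.0]
grip_width: 0.0576
grasp_force: 63.5
```

Emit:
carry_out(
  increments=[5, 0, 0, 0, 0, 5, 0, 0, 0, 0, 5, 0, 0, -4, 0, 5, 0, 0, -4, 0, 5, 0, 0, -4, 0],
)

```text
clock: 10.25
eef_pos: [0.5352, -0.1444, 0.1472]
tool_rot: [0.856, 0.516, -0.0, -0.0]
ft_force: [0.4, 0.2, -7.0]
grip_width: 0.0571
grasp_force: 68.8
```

Emit:
carry_out(
  increments=[5, 0, 0, 0, 0, 5, 0, 0, 0, 0, 5, 0, 0, 0, 0, 5, 0, 0, 0, 0, 5, 0, 0, 0, 0],
)

```text
clock: 10.88
eef_pos: [0.5351, -0.1444, 0.1454]
tool_rot: [0.856, 0.516, -0.001, -0.001]
ft_force: [-0.3, -0.0, -6.1]
grip_width: 0.0575
grasp_force: 69.2
```

```bash
python3 - <<'E'
from h import *
o=stat(); p=bot.camera('wrist'); spouts(p,.1,.3)
if o['ft_force'][2]<-4.5: plan([(5,.543,.318,.15,3.14,2)])
else: plan([(5,.656,-.0855,.14,1.505,2)])
E
```

```text
t 10.88 pos [ 0.5351 -0.1444  0.1454] th 1.085 j [-0.26  0.38  0.03  1.22  0.    1.79] F [-0.35 -0.02 -6.13] w 0.0575 gf 69.2
spout mid [ 547.5 -154.1] size [15.3 24.4] axis mod pi 2.636 z 0.1939 3134
[5, 3.2, -1.6, 0, -0.16, 5, 3.4, -1.1, 0, -0.16, 5, 3.5, -0.5, 0, -0.16, 5, 3.6, 0, 0, -0.16, 5, 3.5, 0.6, 0, -0.16]
[5, 3.4, 1.2, -0.1, -0.16, 5, 3.1, 1.7, 0, -0.16, 5, 2.8, 2.1, -0.1, -0.16, 5, 2.5, 2.6, 0, -0.16, 5, 2, 2.9, -0.1, -0.15]
[5, 1.5, 3.2, 0, -0.16, 5, 1, 3.4, -0.1, -0.15, 5, 0.6, 3.5, 0, -0.16, 5, 0, 0, 0, 0, 5, 0, 0, 0, 0]
end [0.5426 0.3179 0.1497] 3.145
```

Full, at about 6.5 N. It goes to the far slot of the crate.

Emit:
carry_out(
  increments=[5, 3.2, -1.6, 0, -0.16, 5, 3.4, -1.1, 0, -0.16, 5, 3.5, -0.5, 0, -0.16, 5, 3.6, 0, 0, -0.16, 5, 3.5, 0.6, 0, -0.16],
)

```text
clock: 11.55
eef_pos: [0.5385, 0.035, 0.1463]
tool_rot: [0.586, 0.811, 0.0, 0.0]
ft_force: [0.9, 0.5, -7.0]
grip_width: 0.0572
grasp_force: 68.9
```

Emit:
carry_out(
  increments=[5, 3.4, 1.2, -0.1, -0.16, 5, 3.1, 1.7, 0, -0.16, 5, 2.8, 2.1, -0.1, -0.16, 5, 2.5, 2.6, 0, -0.16, 5, 2, 2.9, -0.1, -0.15],
)

```text
clock: 12.18
eef_pos: [0.5415, 0.2127, 0.1491]
tool_rot: [0.229, 0.973, -0.0, -0.0]
ft_force: [1.0, -0.8, -6.9]
grip_width: 0.0571
grasp_force: 68.9
```

Emit:
carry_out(
  increments=[5, 1.5, 3.2, 0, -0.16, 5, 1, 3.4, -0.1, -0.15, 5, 0.6, 3.5, 0, -0.16, 5, 0, 0, 0, 0, 5, 0, 0, 0, 0],
)

```text
clock: 12.8
eef_pos: [0.5425, 0.3176, 0.1497]
tool_rot: [-0.001, 1.0, -0.001, -0.0]
ft_force: [0.8, -0.6, -6.9]
grip_width: 0.0572
grasp_force: 68.8
```

```bash
python3 - <<'E'
from h import *
o=stat(); p=bot.camera('wrist'); cv2.imwrite('pics/w3.png',p['pixels'])
W=world(p); H,S,V=cv2.split(cv2.cvtColor(p['pixels'],cv2.COLOR_BGR2HSV))
m=(H>22)&(H<35)&(S>110)&(W[...,2]>.018)&(W[...,2]<.034); q=W[m]
print('rim',len(q),q[:,2].mean() if len(q) else 0,np.percentile(q[:,:2],[1,99],axis=0) if len(q) else '')
for a in (.35,.4,.45,.5,.55,.58):
    s=q[abs(q[:,0]-a)<.01]
    if len(s): print(a,np.percentile(s[:,1],[2,98]).round(4))
plan([(5,.543,.318,.036,3.14,2),(7.8,.543,.318,.036,3.14,3),(7.8,.543,.318,.14,3.14,0)])
E
```

```text
t 12.8 pos [0.5425 0.3176 0.1497] th -3.139 j [ 0.53  0.53  0.27  1.32 -0.    0.53] F [ 0.81 -0.59 -6.87] w 0.0572 gf 68.8
rim 2342 0.026098476457141057 [[0.4131277  0.27013685]
 [0.56734297 0.36527074]]
0.4 [0.3653 0.3653]
0.45 [0.2703 0.3651]
0.5 [0.2703 0.3652]
0.55 [0.2701 0.2756]
0.58 [0.2701 0.2717]
[5, 0, 0, 0.3, -0.17, 5, 0, 0, 0.3, -0.17, 5, 0, 0, 0.3, -0.17, 5, 0, 0, 0.3, -0.17, 5, 0, 0, 0.3, -0.17]
[5, 0, 0, 0.3, -0.17, 5, 0, 0, 0.3, -0.17, 5, 0, 0, 0.3, -0.17, 5, 0, 0, 0.3, -0.17, 5, 0, 0, 0.3, -0.17]
[5, 0, 0, 0.3, -0.17, 5, 0, 0, 0.3, -0.17, 5, 0, 0, 0.3, -0.17, 5, 0, 0, 0.3, -0.17, 5, 0, 0, 0.3, -0.17]
[5, 0, 0, 0.3, -0.17, 5, 0, 0, 0.3, -0.17, 5, 0, 0, 0.3, -0.17, 5, 0, 0, 0.3, -0.17, 5, 0, 0, 0.3, -0.17]
[5, 0, 0, 0.3, -0.17, 5, 0, 0, 0.3, -0.17, 5, 0, 0, 0.3, -0.17, 5, 0, 0, 0.3, -0.17, 5, 0, 0, 0.3, -0.17]
[5, 0, 0, 0.3, -0.17, 5, 0, 0, 0.3, -0.17, 5, 0, 0, 0.3, -0.17, 5, 0, 0, 0.3, -0.17, 5, 0, 0, 0.3, -0.17]
[5, 0, 0, 0.3, -0.17, 5, 0, 0, 0.3, -0.17, 5, 0, 0, 0.4, -0.17, 5, 0, 0, 0.3, -0.17, 5, 0, 0, 0.4, -0.17]
[5, 0, 0, 0.3, -0.16, 5, 0, 0.1, 0.4, -0.17, 5, 0, 0, 0, 0, 5, 0, 0, 0, 0, 7.8, 0, 0, 0, 0]
[7.8, 0, 0, 0, 0, 7.8, 0, 0, 0, 0, 7.8, 0, 0, 0, 0, 7.8, 0, 0, -3.5, 0, 7.8, 0, 0, -3.5, 0]
[7.8, 0, 0, -3.4, 0, 7.8, 0, 0, 0, 0, 7.8, 0, 0, 0, 0, 7.8, 0, 0, 0, 0, 7.8, 0, 0, 0, 0]
end [0.5428 0.3181 0.1399] 3.141
```

View pics/w3.png

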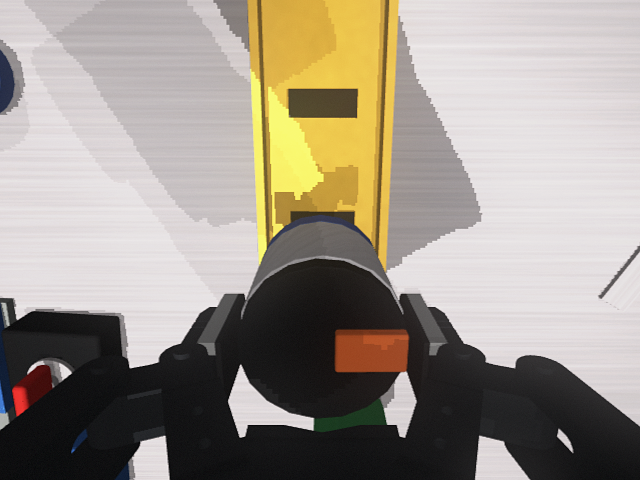

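The held can is over the far slot. The slot marks are at (323,103) and (323,215), and the crate runs straight up the picture.

```bash
sed -i 's/return np.arctan2(x\[1\],x\[0\])/return np.arctan2(x[1],x[0])%(2*np.pi)/' h.py; python3 - <<'E'
from h import *
p=bot.camera('wrist'); print(pix(p,323,103,.006))
plan([(5,.543,.318,.036,3.14,2),(7.8,.543,.318,.036,3.14,3),(7.8,.543,.318,.15,3.14,0)])
E
```

```text
[0.45891302 0.31790645 0.006     ]
[5, 0, 0, 3.8, 0, 5, 0, 0.1, 3.8, 0, 5, 0, 0, 3.8, 0, 5, 0, 0, 0, 0, 5, 0, 0, 0, 0]
[7.8, 0, 0, 0, 0, 7.8, 0, 0, 0, 0, 7.8, 0, 0, 0, 0, 7.8, 0, 0, 0, 0, 7.8, 0, 0, -3.8, 0]
[7.8, 0, 0, -3.8, 0, 7.8, 0, 0, -3.8, 0, 7.8, 0, 0, 0, 0, 7.8, 0, 0, 0, 0, 7.8, 0, 0, 0, 0]
end [0.5428 0.3178 0.1501] 3.143
```

Emit:
carry_out(
  increments=[5, 0, 0, 3.8, 0, 5, 0, 0, 3.8, 0, 5, 0, 0, 3.8, 0, 5, 0, 0, 0, 0, 5, 0, 0, 0, 0],
)

```text
clock: 13.52
eef_pos: [0.5437, 0.3177, 0.0375]
tool_rot: [-0.001, 1.0, 0.001, 0.001]
ft_force: [-0.4, -0.6, -6.4]
grip_width: 0.0572
grasp_force: 84.9
```

Emit:
carry_out(
  increments=[7.8, 0, 0, 0, 0, 7.8, 0, 0, 0, 0, 7.8, 0, 0, 0, 0, 7.8, 0, 0, 0, 0, 7.8, 0, 0, -3.8, 0],
)

```text
clock: 14.15
eef_pos: [0.5401, 0.3163, 0.0712]
tool_rot: [-0.002, 1.0, -0.002, -0.003]
ft_force: [-0.2, 0.1, 1.0]
grip_width: 0.0781
grasp_force: 0.0
```

Emit:
carry_out(
  increments=[7.8, 0, 0, -3.8, 0, 7.8, 0, 0, -3.8, 0, 7.8, 0, 0, 0, 0, 7.8, 0, 0, 0, 0, 7.8, 0, 0, 0, 0],
)

```text
clock: 14.78
eef_pos: [0.5419, 0.3173, 0.1486]
tool_rot: [-0.002, 1.0, -0.001, -0.001]
ft_force: [-0.0, 0.3, -0.6]
grip_width: 0.0782
grasp_force: 0.0
```

```bash
python3 - <<'E'
from h import *
o=stat(); p=bot.camera('top'); cans(p); 
plan([(8.5,.4425,.063,.13,2.69,1)])
E
```

```text
t 14.78 pos [0.5419 0.3173 0.1486] th 3.145 j [0.53 0.53 0.27 1.32 0.   0.53] F [-0.03  0.26 -0.58] w 0.0782 gf 0.0
can [ 0.6499 -0.1697] med [ 0.6476 -0.1698] spout -0.17 d 0.016 r 0.0303 334 px [349. 200.]
can [ 0.5479 -0.2721] med [ 0.548  -0.2722] spout 0.97 d 0.015 r 0.0296 332 px [385. 236.]
can [0.4424 0.0641] med [0.4424 0.0626] spout 1.11 d 0.014 r 0.0296 334 px [266. 273.]
can [ 0.4358 -0.1883] med [ 0.4352 -0.1872] spout -0.24 d 0.015 r 0.0294 329 px [356. 276.]
can [ 0.4273 -0.0633] med [ 0.4264 -0.0636] spout -0.17 d 0.015 r 0.0294 329 px [311. 279.]
[8.5, 1.4, -3.6, 0.3, 0.06, 8.5, 1.2, -3.7, 0.3, 0.07, 8.5, 1, -3.8, 0.3, 0.06, 8.5, 0.7, -3.8, 0.2, 0.07, 8.5, 0.5, -3.9, 0.3, 0.06]
[8.5, 0.2, -3.9, 0.2, 0.07, 8.5, -0.1, -3.9, 0.3, 0.06, 8.5, 0, 0, 0, 0, 8.5, 0, 0, 0, 0, 8.5, 0, 0, 0, 0]
end [0.4428 0.0631 0.1296] 2.695
```

Emit:
carry_out(
  increments=[8.5, 1.4, -3.6, 0.3, 0.06, 8.5, 1.2, -3.7, 0.3, 0.07, 8.5, 1, -3.8, 0.3, 0.06, 8.5, 0.7, -3.8, 0.2, 0.07, 8.5, 0.5, -3.9, 0.3, 0.06],
)

```text
clock: 15.45
eef_pos: [0.4704, 0.1353, 0.1354]
tool_rot: [0.159, 0.987, -0.0, -0.001]
ft_force: [-0.2, -0.1, -0.2]
grip_width: 0.0851
grasp_force: 0.0
```

Emit:
carry_out(
  increments=[8.5, 0.2, -3.9, 0.2, 0.07, 8.5, -0.1, -3.9, 0.3, 0.06, 8.5, 0, 0, 0, 0, 8.5, 0, 0, 0, 0, 8.5, 0, 0, 0, 0],
)

```text
clock: 16.08
eef_pos: [0.4441, 0.0645, 0.1312]
tool_rot: [0.221, 0.975, 0.0, 0.0]
ft_force: [0.4, -0.3, -0.7]
grip_width: 0.0851
grasp_force: 0.0
```

```bash
python3 - <<'E'
from h import *
o=stat(); p=bot.camera('wrist'); cans(p);spouts(p,.065,.095)
p=bot.camera('top'); print('top');cans(p)
plan([(8.5,.4425,.0635,.026,theta(o),1),(5,.4425,.0635,.026,theta(o),3),(5,.4425,.0635,.145,theta(o),0)])
E
```

```text
t 16.07 pos [0.4441 0.0645 0.1312] th 2.696 j [ 0.14  0.19 -0.27  1.11  0.    0.59] F [ 0.42 -0.25 -0.74] w 0.0851 gf 0.0
can [0.3484 0.0557] med [0.3489 0.0566] spout 0.96 d 0.001 r 0.0141 1348 px [228.  98.]
can [0.4379 0.0651] med [0.4383 0.0645] spout 0.93 d 0.016 r 0.0289 7548 px [318. 240.]
can [ 0.4227 -0.0596] med [ 0.422  -0.0614] spout -0.39 d 0.017 r 0.0307 6408 px [118. 303.]
can [ 0.5199 -0.013 ] med [ 0.5176 -0.011 ] spout 2.46 d 0.003 r 0.013 776 px [265. 399.]
spout mid [349.   56.3] size [14.1 23.9] axis mod pi 2.833 z 0.0773 1351
spout mid [447.9  77.7] size [23.9 14. ] axis mod pi 1.054 z 0.0772 1022
spout mid [440.6 -66.5] size [15.3 23.7] axis mod pi 2.972 z 0.0771 798
spout mid [518.7 -11.6] size [14.3 25.3] axis mod pi 3.088 z 0.0771 763
top
can [ 0.6498 -0.1697] med [ 0.6473 -0.1697] spout -0.19 d 0.015 r 0.0303 332 px [349. 201.]
can [0.5512 0.3184] med [0.5494 0.3146] spout 1.66 d 0.017 r 0.0315 327 px [176. 235.]
can [ 0.5481 -0.2717] med [ 0.548  -0.2727] spout 0.94 d 0.014 r 0.0295 331 px [385. 236.]
can [ 0.4358 -0.1883] med [ 0.4352 -0.1877] spout -0.25 d 0.015 r 0.0294 328 px [356. 276.]
can [ 0.4273 -0.0633] med [ 0.4264 -0.0637] spout -0.17 d 0.015 r 0.0294 335 px [311. 279.]
[8.5, 0, -0.1, 3.5, 0, 8.5, 0, 0, 3.5, 0, 8.5, 0.1, -0.1, 3.5, 0, 8.5, 0, 0, 0, 0, 5, 0, 0, 0, 0]
[5, 0, 0, 0, 0, 5, 0, 0, 0, 0, 5, 0, 0, 0, 0, 5, 0, 0, -4, 0, 5, 0, 0, -3.9, 0]
[5, 0, 0, -4, 0, 5, 0, 0, 0, 0, 5, 0, 0, 0, 0, 5, 0, 0, 0, 0, 5, 0, 0, 0, 0]
end [0.4422 0.0631 0.1452] 2.696
```

Emit:
carry_out(
  increments=[8.5, 0.2, 0, 3.5, 0.07, 8.5, 0, -0.1, 3.5, 0, 8.5, 0.1, 0, 3.5, 0, 8.5, 0, 0, 0, 0, 5, 0, 0, 0, 0],
)

```text
clock: 16.8
eef_pos: [0.4414, 0.0646, 0.0272]
tool_rot: [0.255, 0.967, 0.0, 0.001]
ft_force: [-1.1, 0.2, 0.1]
grip_width: 0.0697
grasp_force: 0.0
```

Emit:
carry_out(
  increments=[5, 0, 0, 0, 0, 5, 0, 0, 0, 0, 5, 0, 0, 0, 0, 5, 0, 0, -4, 0, 5, 0, 0, -3.9, 0],
)

```text
clock: 17.42
eef_pos: [0.4396, 0.0641, 0.1061]
tool_rot: [0.256, 0.967, -0.0, -0.001]
ft_force: [1.3, -0.8, -5.7]
grip_width: 0.0573
grasp_force: 69.6
```

Emit:
carry_out(
  increments=[5, 0, 0, -4, 0, 5, 0, 0, 0, 0, 5, 0, 0, 0, 0, 5, 0, 0, 0, 0, 5, 0, 0, 0, 0],
)

```text
clock: 18.05
eef_pos: [0.4393, 0.064, 0.1438]
tool_rot: [0.256, 0.967, -0.001, -0.001]
ft_force: [0.3, -0.1, -5.7]
grip_width: 0.0572
grasp_force: 70.0
```

```bash
python3 - <<'E'
from h import *
o=stat(); p=bot.camera('wrist'); spouts(p,.1,.3)
if o['ft_force'][2]<-4.5: plan([(5,.459,.318,.15,3.14,2)])
else: plan([(5,.656,-.0855,.14,1.505,2)])
E
```

```text
t 18.05 pos [0.4393 0.064  0.1438] th 2.625 j [ 0.14  0.18 -0.25  1.14  0.    0.66] F [ 0.3  -0.08 -5.69] w 0.0572 gf 70.0
spout mid [446.2  78.5] size [24.5 15.1] axis mod pi 1.06 z 0.1924 3158
[5, 1.8, 3.8, -0.1, -0.09, 5, 1.5, 4, -0.1, -0.09, 5, 1.1, 4.1, -0.1, -0.08, 5, 0.7, 4.2, -0.1, -0.09, 5, 0.4, 4.2, -0.1, -0.08]
[5, 0, 4.3, -0.1, -0.09, 5, 0, 0, 0, 0, 5, 0, 0, 0, 0, 5, 0, 0, 0, 0, 5, 0, 0, 0, 0]
end [0.4595 0.3182 0.1501] 3.145
```

Full. It goes to the middle slot of the crate.

Emit:
carry_out(
  increments=[5, 1.8, 3.8, -0.1, -0.09, 5, 1.5, 4, -0.1, -0.09, 5, 1.1, 4.1, -0.1, -0.08, 5, 0.7, 4.2, -0.1, -0.09, 5, 0.4, 4.2, -0.1, -0.08],
)

```text
clock: 18.73
eef_pos: [0.4564, 0.2768, 0.1496]
tool_rot: [0.042, 0.999, -0.0, -0.0]
ft_force: [0.7, -0.0, -6.3]
grip_width: 0.0574
grasp_force: 69.9
```

Emit:
carry_out(
  increments=[5, 0, 4.3, -0.1, -0.09, 5, 0, 0, 0, 0, 5, 0, 0, 0, 0, 5, 0, 0, 3.8, 0, 5, 0, 0, 3.8, 0],
)

```text
clock: 19.35
eef_pos: [0.4607, 0.3172, 0.0748]
tool_rot: [-0.001, 1.0, 0.0, 0.0]
ft_force: [-0.5, 0.0, -7.9]
grip_width: 0.0572
grasp_force: 70.2
```

```bash
python3 - <<'E'
from h import *
o=stat(); p=bot.camera('wrist'); spouts(p,.06,.3)
plan([(5,.459,.318,.037,3.14,2),(7.8,.459,.318,.037,3.14,3),(7.8,.459,.318,.15,3.14,0)])
E
```

```text
t 19.35 pos [0.4607 0.3172 0.0748] th 3.143 j [ 0.6   0.45 -0.06  1.06 -0.    0.6 ] F [-0.51  0.01 -7.92] w 0.0572 gf 70.2
spout mid [459.3 333.7] size [15.2 24.2] axis mod pi 1.578 z 0.1234 3176
[5, -0.2, 0.3, 3.2, 0, 5, 0, 0, 0, 0, 5, 0, 0, 0, 0, 7.8, 0, 0, 0, 0, 7.8, 0, 0, 0, 0]
[7.8, 0, 0, 0, 0, 7.8, 0, 0, 0, 0, 7.8, 0, 0, -3.8, 0, 7.8, 0, 0, -3.8, 0, 7.8, 0, 0, -3.7, 0]
end [0.4592 0.3177 0.1498] 3.143
```

Emit:
carry_out(
  increments=[5, 0, 0, 3.7, 0, 5, 0, 0, 0.1, 0, 5, 0, 0, 0, 0, 7.8, 0, 0, 0, 0, 7.8, 0, 0, 0, 0],
)

```text
clock: 20.02
eef_pos: [0.4621, 0.3196, 0.0399]
tool_rot: [-0.002, 1.0, 0.001, 0.002]
ft_force: [-0.1, -0.6, 0.2]
grip_width: 0.0777
grasp_force: 0.0
```

Emit:
carry_out(
  increments=[7.8, 0, 0, 0, 0, 7.8, 0, 0, 0, 0, 7.8, 0, 0, -3.8, 0, 7.8, 0, 0, -3.8, 0, 7.8, 0, 0, -3.7, 0],
)

```text
clock: 20.65
eef_pos: [0.4602, 0.3183, 0.1515]
tool_rot: [-0.002, 1.0, 0.0, -0.0]
ft_force: [0.3, 0.0, -0.5]
grip_width: 0.078
grasp_force: 0.0
```

```bash
python3 - <<'E'
from h import *
o=stat(); p=bot.camera('top'); cans(p)
plan([(8.5,.425,-.0633,.14,1.43,1)])
E
```

```text
t 20.65 pos [0.4602 0.3183 0.1515] th 3.145 j [0.61 0.39 0.06 1.24 0.   0.6 ] F [ 0.33  0.03 -0.55] w 0.078 gf 0.0
can [ 0.6498 -0.1697] med [ 0.6468 -0.1698] spout -0.18 d 0.015 r 0.0304 336 px [349. 201.]
can [0.5512 0.3189] med [0.5496 0.3152] spout 1.66 d 0.017 r 0.0311 325 px [176. 234.]
can [ 0.5479 -0.2723] med [ 0.5478 -0.272 ] spout 0.97 d 0.014 r 0.0295 330 px [385. 236.]
can [ 0.4358 -0.1883] med [ 0.4353 -0.1869] spout -0.24 d 0.015 r 0.0294 327 px [356. 276.]
can [ 0.4273 -0.0633] med [ 0.4263 -0.0636] spout -0.18 d 0.015 r 0.0293 327 px [311. 279.]
[8.5, 0.4, -3.5, 0.2, 0.16, 8.5, -0.2, -3.5, 0.2, 0.16, 8.5, -0.8, -3.4, 0.1, 0.15, 8.5, -1.3, -3.3, 0.2, 0.16, 8.5, -1.8, -3, 0.1, 0.15]
[8.5, -2.2, -2.7, 0.2, 0.16, 8.5, -2.6, -2.3, 0.1, 0.15, 8.5, -2.9, -1.9, 0.2, 0.16, 8.5, -3.2, -1.5, 0.1, 0.15, 8.5, -3.4, -1, 0.2, 0.16]
[8.5, -3.4, -0.4, 0.1, 0.15, 8.5, 0, 0, 0, 0, 8.5, 0, 0, 0, 0, 8.5, 0, 0, 0, 0, 8.5, 0, 0, 0, 0]
end [ 0.425  -0.0629  0.1403] 1.435
```

Emit:
carry_out(
  increments=[8.5, 0.4, -3.5, 0.2, 0.16, 8.5, -0.2, -3.5, 0.2, 0.16, 8.5, -0.8, -3.4, 0.1, 0.15, 8.5, -1.3, -3.3, 0.2, 0.16, 8.5, -1.8, -3, 0.1, 0.15],
)

```text
clock: 21.32
eef_pos: [0.4434, 0.1424, 0.1422]
tool_rot: [0.381, 0.925, 0.0, 0.0]
ft_force: [0.4, -0.8, -0.2]
grip_width: 0.0852
grasp_force: 0.0
```

Emit:
carry_out(
  increments=[8.5, -2.2, -2.7, 0.2, 0.16, 8.5, -2.6, -2.3, 0.1, 0.15, 8.5, -2.9, -1.9, 0.2, 0.16, 8.5, -3.2, -1.5, 0.1, 0.15, 8.5, -3.4, -1, 0.2, 0.16],
)

```text
clock: 21.95
eef_pos: [0.4259, -0.0317, 0.1344]
tool_rot: [0.704, 0.71, 0.0, 0.0]
ft_force: [-0.0, -0.5, -0.1]
grip_width: 0.0852
grasp_force: 0.0
```

Emit:
carry_out(
  increments=[8.5, -3.4, -0.4, 0.1, 0.15, 8.5, 0, 0, 0, 0.03, 8.5, 0, 0, 0, 0, 8.5, 0, 0, 0, 0, 8.5, 0, 0, 0, 0],
)

```text
clock: 22.58
eef_pos: [0.4226, -0.0639, 0.1333]
tool_rot: [0.763, 0.647, 0.0, -0.0]
ft_force: [-0.5, 0.2, -0.0]
grip_width: 0.0852
grasp_force: 0.0
```

```bash
python3 - <<'E'
from h import *
o=stat(); p=bot.camera('wrist'); cans(p);spouts(p,.065,.085); t=theta(o)
x,y=.4263,-.064
plan([(8.5,x,y,.026,t,1),(5,x,y,.026,t,3),(5,x,y,.145,t,0)])
E
```

```text
t 22.57 pos [ 0.4226 -0.0639  0.1333] th 1.407 j [-0.15  0.15 -0.31  1.11  0.    1.58] F [-0.53  0.24 -0.03] w 0.0852 gf 0.0
can [0.3477 0.0572] med [0.3494 0.0562] spout -0.53 d 0.002 r 0.0143 1449 px [140.  46.]
can [ 0.5201 -0.0119] med [ 0.5187 -0.0116] spout 3.0 d 0.001 r 0.0145 1232 px [487. 127.]
can [ 0.426  -0.0616] med [ 0.4256 -0.0618] spout -0.28 d 0.016 r 0.0289 7372 px [328. 243.]
can [ 0.4503 -0.1948] med [ 0.453  -0.1892] spout 1.2 d 0.005 r 0.0127 579 px [400. 423.]
can [ 0.5616 -0.2598] med [ 0.5586 -0.2525] spout 1.98 d 0.008 r 0.0089 184 px [564. 476.]
spout mid [349.   56.2] size [14.1 24.4] axis mod pi 2.833 z 0.0773 1509
spout mid [518.9 -11.9] size [13.7 24.5] axis mod pi 3.095 z 0.0772 1229
spout mid [441.3 -66.5] size [14.3 23.7] axis mod pi 2.99 z 0.0772 1020
spout mid [ 449.8 -192.2] size [14.6 24.5] axis mod pi 2.934 z 0.077 561
spout mid [ 557.8 -251.4] size [ 9.9 16.4] axis mod pi 3.091 z 0.0767 272
[8.5, 0, 0.1, 3.6, 0, 8.5, 0, 0.1, 3.6, 0, 8.5, 0.1, 0.2, 3.5, 0, 8.5, 0, 0, 0, 0, 5, 0, 0, 0, 0]
[5, 0, 0, 0, 0, 5, 0, 0, 0, 0, 5, 0, 0, 0, 0, 5, 0, 0, -4, 0, 5, 0, 0, -3.9, 0]
[5, 0, 0, -4, 0, 5, 0, 0, 0, 0, 5, 0, 0, 0, 0, 5, 0, 0, 0, 0, 5, 0, 0, 0, 0]
end [ 0.4267 -0.0636  0.1453] 1.407
```

Emit:
carry_out(
  increments=[8.5, 0, 0.1, 3.6, 0, 8.5, 0, 0.1, 3.6, 0, 8.5, 0.1, 0.2, 3.5, 0, 8.5, 0, 0, 0, 0, 5, 0, 0, 0, 0],
)

```text
clock: 23.25
eef_pos: [0.4274, -0.0642, 0.0272]
tool_rot: [0.763, 0.646, 0.0, 0.0]
ft_force: [0.3, 0.2, 0.1]
grip_width: 0.0692
grasp_force: 0.0
```

Emit:
carry_out(
  increments=[5, 0, 0, 0, 0, 5, 0, 0, 0, 0, 5, 0, 0, 0, 0, 5, 0, 0, -4, 0, 5, 0, 0, -3.9, 0],
)

```text
clock: 23.88
eef_pos: [0.4256, -0.0642, 0.1061]
tool_rot: [0.763, 0.646, -0.001, -0.001]
ft_force: [1.5, -0.8, -6.9]
grip_width: 0.0569
grasp_force: 70.4
```

Emit:
carry_out(
  increments=[5, 0, 0, -4, 0, 5, 0, 0, 0, 0, 5, 0, 0, 0, 0, 5, 0, 0, 0, 0, 5, 0, 0, 0, 0],
)

```text
clock: 24.5
eef_pos: [0.4255, -0.0642, 0.1438]
tool_rot: [0.763, 0.646, -0.001, -0.001]
ft_force: [0.5, -0.0, -7.5]
grip_width: 0.0572
grasp_force: 70.7
```

```bash
python3 - <<'E'
from h import *
o=stat(); p=bot.camera('wrist'); spouts(p,.1,.3)
if o['ft_force'][2]<-4.5: plan([(5,.375,.318,.15,3.14,2)])
else: plan([(5,.6615,.0012,.14,1.505,2)])
E
```

```text
t 24.5 pos [ 0.4255 -0.0642  0.1438] th 1.405 j [-0.15  0.15 -0.29  1.14  0.    1.59] F [ 0.48 -0.04 -7.51] w 0.0572 gf 70.7
spout mid [440.6 -66.5] size [15.  24.5] axis mod pi 2.987 z 0.1927 3189
[5, 3.4, -1, -0.1, -0.16, 5, 3.5, -0.5, 0, -0.16, 5, 3.5, 0.1, -0.1, -0.16, 5, 3.4, 0.6, 0, -0.16, 5, 3.3, 1.2, -0.1, -0.16]
[5, 3.1, 1.7, 0, -0.16, 5, 2.8, 2.1, -0.1, -0.16, 5, 2.4, 2.6, 0, -0.15, 5, 2, 2.9, -0.1, -0.16, 5, 1.5, 3.1, 0, -0.15]
[5, 0.9, 3.3, -0.1, -0.16, 5, 0, 0, 0, 0, 5, 0, 0, 0, 0, 5, 0, 0, 0, 0, 5, 0, 0, 0, 0]
end [0.3753 0.3175 0.1501] 3.145
```

Full. It goes to the near slot of the crate.

Emit:
carry_out(
  increments=[5, 3.4, -1, -0.1, -0.16, 5, 3.5, -0.5, 0, -0.16, 5, 3.5, 0.1, -0.1, -0.16, 5, 3.4, 0.6, 0, -0.16, 5, 3.3, 1.2, -0.1, -0.16],
)

```text
clock: 25.18
eef_pos: [0.4035, 0.1106, 0.1478]
tool_rot: [0.449, 0.893, -0.0, -0.0]
ft_force: [0.2, 0.6, -6.9]
grip_width: 0.0574
grasp_force: 70.4
```

Emit:
carry_out(
  increments=[5, 3.1, 1.7, 0, -0.16, 5, 2.8, 2.1, -0.1, -0.16, 5, 2.4, 2.6, 0, -0.15, 5, 2, 2.9, -0.1, -0.16, 5, 1.5, 3.1, 0, -0.15],
)

```text
clock: 25.8
eef_pos: [0.3794, 0.2844, 0.1498]
tool_rot: [0.076, 0.997, -0.0, -0.0]
ft_force: [-0.2, 0.1, -7.1]
grip_width: 0.0572
grasp_force: 70.4
```

Emit:
carry_out(
  increments=[5, 0.9, 3.3, -0.1, -0.16, 5, 0, 0, 0, 0, 5, 0, 0, 0, 0, 5, 0, 0, 3.7, 0, 5, 0, 0, 0, 0],
)

```text
clock: 26.42
eef_pos: [0.3735, 0.3141, 0.1115]
tool_rot: [-0.001, 1.0, -0.003, -0.003]
ft_force: [-0.5, -0.2, -6.6]
grip_width: 0.0572
grasp_force: 70.1
```

```bash
python3 - <<'E'
from h import *
o=stat(); p=bot.camera('wrist'); spouts(p,.06,.3)
plan([(5,.3745,.318,.037,3.14,2),(7.8,.3745,.318,.037,3.14,3),(7.8,.3745,.318,.15,3.14,0)])
E
```

```text
t 26.43 pos [0.3735 0.3141 0.1115] th 3.143 j [ 0.7   0.29 -0.19  1.1  -0.    0.7 ] F [-0.51 -0.23 -6.57] w 0.0572 gf 70.1
spout mid [372.5 330.9] size [15.5 24.3] axis mod pi 1.606 z 0.1602 3176
spout mid [416.1 333.4] size [107.5  24.2] axis mod pi 0.041 z 0.0847 866
[5, 0, 0.1, 3.8, 0, 5, 0, 0.2, 3.8, 0, 5, 0, 0, 0, 0, 5, 0, 0, 0, 0, 7.8, 0, 0, 0, 0]
[7.8, 0, 0, 0, 0, 7.8, 0, 0, 0, 0, 7.8, 0, 0, 0, 0, 7.8, 0, 0, -3.8, 0, 7.8, 0, 0, -3.7, 0]
[7.8, 0, 0, -3.8, 0, 7.8, 0, 0, 0, 0, 7.8, 0, 0, 0, 0, 7.8, 0, 0, 0, 0, 7.8, 0, 0, 0, 0]
end [0.3748 0.3183 0.1502] 3.143
```

Emit:
carry_out(
  increments=[5, 0, 0.1, 3.8, 0, 5, 0, 0.2, 3.8, 0, 5, 0, 0, 0, 0, 5, 0, 0, 0, 0, 7.8, 0, 0, 0, 0],
)

```text
clock: 27.1
eef_pos: [0.3784, 0.3222, 0.0414]
tool_rot: [-0.001, 1.0, 0.002, 0.002]
ft_force: [-0.6, 0.4, 0.7]
grip_width: 0.0736
grasp_force: 0.0
```

Emit:
carry_out(
  increments=[7.8, 0, 0, 0, 0, 7.8, 0, 0, 0, 0, 7.8, 0, 0, -3.8, 0, 7.8, 0, 0, -3.7, 0, 7.8, 0, 0, -3.8, 0],
)

```text
clock: 27.72
eef_pos: [0.3761, 0.3204, 0.153]
tool_rot: [-0.002, 1.0, 0.0, 0.0]
ft_force: [0.2, 0.3, 1.0]
grip_width: 0.0783
grasp_force: 0.0
```

```bash
python3 - <<'E'
from h import *
o=stat(); p=bot.camera('top'); cans(p)
plan([(8.5,.436,-.1885,.14,1.42,1)])
E
```

```text
t 27.73 pos [0.3761 0.3204 0.153 ] th 3.145 j [ 0.71  0.26 -0.12  1.19 -0.    0.7 ] F [0.19 0.29 1.01] w 0.0783 gf 0.0
can [ 0.6499 -0.1697] med [ 0.6474 -0.1698] spout -0.19 d 0.016 r 0.0303 336 px [349. 200.]
can [0.5498 0.3193] med [0.5493 0.3153] spout 1.57 d 0.016 r 0.0311 327 px [176. 235.]
can [ 0.5481 -0.2717] med [ 0.5479 -0.2723] spout 0.96 d 0.014 r 0.0295 330 px [385. 236.]
can [0.4624 0.3186] med [0.4635 0.3151] spout 1.51 d 0.017 r 0.0322 341 px [175. 265.]
can [ 0.4358 -0.1883] med [ 0.4352 -0.1869] spout -0.24 d 0.015 r 0.0294 331 px [356. 276.]
[8.5, -0.5, -4.3, 0.2, 0.14, 8.5, -1.1, -4.2, 0.1, 0.14, 8.5, -1.6, -4, 0.2, 0.14, 8.5, -2.2, -3.7, 0.1, 0.14, 8.5, -2.6, -3.4, 0.2, 0.15]
[8.5, -3.1, -2.9, 0.1, 0.14, 8.5, -3.5, -2.5, 0.2, 0.15, 8.5, -3.8, -1.9, 0.1, 0.14, 8.5, -4.1, -1.3, 0.2, 0.15, 8.5, -4.2, -0.7, 0.1, 0.14]
[8.5, -4.3, -0.2, 0.2, 0.15, 8.5, -4.2, 0.5, 0.1, 0.14, 8.5, 0, 0, 0, 0, 8.5, 0, 0, 0, 0, 8.5, 0, 0, 0, 0]
end [ 0.4359 -0.1888  0.1404] 1.425
```

Emit:
carry_out(
  increments=[8.5, -0.5, -4.3, 0.2, 0.14, 8.5, -1.1, -4.2, 0.1, 0.14, 8.5, -1.6, -4, 0.2, 0.14, 8.5, -2.2, -3.7, 0.1, 0.14, 8.5, -2.6, -3.4, 0.2, 0.15],
)

```text
clock: 28.4
eef_pos: [0.4005, 0.1049, 0.1438]
tool_rot: [0.348, 0.937, 0.0, 0.001]
ft_force: [0.8, -0.3, -0.3]
grip_width: 0.085
grasp_force: 0.0
```

Emit:
carry_out(
  increments=[8.5, -3.1, -2.9, 0.1, 0.14, 8.5, -3.5, -2.5, 0.2, 0.15, 8.5, -3.8, -1.9, 0.1, 0.14, 8.5, -4.1, -1.3, 0.2, 0.15, 8.5, -4.2, -0.7, 0.1, 0.14],
)

```text
clock: 29.02
eef_pos: [0.4248, -0.1075, 0.1367]
tool_rot: [0.656, 0.755, 0.0, 0.001]
ft_force: [0.6, 0.2, 1.1]
grip_width: 0.0852
grasp_force: 0.0
```

Emit:
carry_out(
  increments=[8.5, -4.3, -0.2, 0.2, 0.15, 8.5, -4.2, 0.5, 0.1, 0.14, 8.5, 0, 0, 0, 0, 8.5, 0, 0, 0, 0, 8.5, 0, 0, 0, 0],
)

```text
clock: 29.65
eef_pos: [0.4332, -0.1899, 0.1334]
tool_rot: [0.756, 0.654, 0.0, -0.0]
ft_force: [0.8, 0.4, 0.3]
grip_width: 0.0851
grasp_force: 0.0
```

```bash
python3 - <<'E'
from h import *
o=stat(); p=bot.camera('wrist'); cans(p);spouts(p,.065,.085); t=theta(o)
p=bot.camera('top'); print('top'); cans(p)
x,y=.436,-.1885
plan([(8.5,x,y,.026,t,1),(5,x,y,.026,t,3),(5,x,y,.145,t,0)])
E
```

```text
t 29.65 pos [ 0.4332 -0.1899  0.1334] th 1.427 j [-0.41  0.24 -0.2   1.13  0.    1.3 ] F [0.75 0.36 0.29] w 0.0851 gf 0.0
can [ 0.4349 -0.1877] med [ 0.4344 -0.1879] spout -0.3 d 0.016 r 0.0291 7360 px [325. 243.]
can [ 0.5473 -0.2674] med [ 0.5531 -0.2622] spout 0.74 d 0.011 r 0.0277 3366 px [531. 332.]
can [ 0.5768 -0.3822] med [ 0.5748 -0.3754] spout 1.88 d 0.007 r 0.0083 200 px [566. 475.]
spout mid [ 450.  -192.7] size [14.2 23.7] axis mod pi 2.977 z 0.0772 1002
spout mid [ 554.8 -260.7] size [24.  15.5] axis mod pi 1.027 z 0.0771 976
spout mid [ 575.1 -374.7] size [ 9.5 16.7] axis mod pi 3.027 z 0.0769 268
top
can [ 0.6499 -0.1697] med [ 0.6471 -0.1697] spout -0.15 d 0.016 r 0.0303 335 px [349. 200.]
can [0.5512 0.3184] med [0.5494 0.3151] spout 1.66 d 0.017 r 0.0315 329 px [176. 235.]
can [ 0.5481 -0.2717] med [ 0.5485 -0.2742] spout 0.93 d 0.014 r 0.0295 313 px [385. 236.]
can [0.4648 0.3196] med [0.4633 0.3155] spout 1.65 d 0.015 r 0.0317 340 px [175. 265.]
can [0.3805 0.3212] med [0.378  0.3168] spout 1.73 d 0.016 r 0.0316 345 px [173. 296.]
[8.5, 0.1, 0.1, 3.6, 0, 8.5, 0, 0.1, 3.6, 0, 8.5, 0.1, 0, 3.5, 0, 8.5, 0, 0, 0, 0, 5, 0, 0, 0, 0]
[5, 0, 0, 0, 0, 5, 0, 0, 0, 0, 5, 0, 0, 0, 0, 5, 0, 0, -4, 0, 5, 0, 0, -3.9, 0]
[5, 0, 0, -4, 0, 5, 0, 0, 0, 0, 5, 0, 0, 0, 0, 5, 0, 0, 0, 0, 5, 0, 0, 0, 0]
end [ 0.4357 -0.1882  0.1455] 1.427
```

Emit:
carry_out(
  increments=[8.5, 0, 0.1, 3.6, 0, 8.5, 0, 0.1, 3.6, 0.02, 8.5, 0, 0, 3.5, 0, 8.5, 0, 0, 0, 0, 5, 0, 0, 0, 0],
)

```text
clock: 30.38
eef_pos: [0.4362, -0.1912, 0.0274]
tool_rot: [0.763, 0.646, 0.0, 0.001]
ft_force: [1.0, 0.1, -1.0]
grip_width: 0.0693
grasp_force: 0.0
```

Emit:
carry_out(
  increments=[5, 0, 0, 0, 0, 5, 0, 0, 0, 0, 5, 0, 0, 0, 0, 5, 0, 0, -4, 0, 5, 0, 0, -3.9, 0],
)

```text
clock: 31.0
eef_pos: [0.4354, -0.1912, 0.1071]
tool_rot: [0.763, 0.646, 0.0, 0.0]
ft_force: [0.6, -0.1, -2.0]
grip_width: 0.0575
grasp_force: 65.4
```

Emit:
carry_out(
  increments=[5, 0, 0, -4, 0, 5, 0, 0, 0, 0, 5, 0, 0, 0, 0, 5, 0, 0, 0, 0, 5, 0, 0, 0, 0],
)

```text
clock: 31.62
eef_pos: [0.4345, -0.1909, 0.1441]
tool_rot: [0.763, 0.646, -0.001, -0.001]
ft_force: [-0.5, -0.5, -2.2]
grip_width: 0.0572
grasp_force: 65.9
```

```bash
python3 - <<'E'
from h import *
o=stat(); p=bot.camera('wrist'); spouts(p,.1,.3)
plan([(5,.6615,.0012,.145,1.505,2)])
E
```

```text
t 31.62 pos [ 0.4345 -0.1909  0.1441] th 1.405 j [-0.41  0.23 -0.18  1.16 -0.    1.32] F [-0.46 -0.46 -2.21] w 0.0572 gf 65.9
spout mid [ 449.9 -192.3] size [14.9 24.3] axis mod pi 2.962 z 0.1926 3176
[5, 3.2, 2.7, 0, -0.01, 5, 3.2, 2.8, 0, -0.02, 5, 3.2, 2.8, 0, -0.01, 5, 3.1, 2.9, 0, -0.02, 5, 3.1, 2.9, 0, -0.01]
[5, 3.1, 3, 0, -0.02, 5, 2.9, 3, -0.1, -0.01, 5, 0, 0, 0, 0, 5, 0, 0, 0, 0, 5, 0, 0, 0, 0]
end [0.661  0.0008 0.1453] 1.505
```

Empty. It goes to bay3, with a final theta of about 1.52.

Emit:
carry_out(
  increments=[5, 3.2, 2.7, 0, -0.02, 5, 3.2, 2.8, 0, -0.02, 5, 3.2, 2.8, 0, -0.02, 5, 3.1, 2.9, 0, -0.02, 5, 3.1, 2.9, 0, -0.01],
)

```text
clock: 32.3
eef_pos: [0.5958, -0.0512, 0.1444]
tool_rot: [0.733, 0.68, -0.0, -0.0]
ft_force: [0.5, -0.8, -2.6]
grip_width: 0.0576
grasp_force: 65.7
```

Emit:
carry_out(
  increments=[5, 3.1, 3, 0, -0.02, 5, 2.9, 3, -0.1, -0.01, 5, 0, 0, 0, 0, 5, 0, 0, 0, 0, 5, 0, 0, 0, 0],
)

```text
clock: 32.92
eef_pos: [0.6581, 0.0028, 0.1461]
tool_rot: [0.724, 0.69, -0.0, -0.0]
ft_force: [-0.4, -0.1, -2.0]
grip_width: 0.0571
grasp_force: 65.8
```

```bash
python3 - <<'E'
from h import *
o=stat(); p=bot.camera('wrist'); spouts(p,.1,.3); spouts(p,.02,.05); t=theta(o)
plan([(5,.6615,.0012,.037,t,2),(7.2,.6615,.0012,.037,t,3),(7.2,.6615,.0012,.13,t,0)])
E
```

```text
t 32.92 pos [0.6581 0.0028 0.1461] th 1.524 j [ 0.    0.59  0.37  1.35 -0.    1.62] F [-0.42 -0.08 -2.04] w 0.0571 gf 65.8
spout mid [673.5   3.2] size [15.1 24.3] axis mod pi 3.088 z 0.1945 3141
spout mid [723.4  -1.9] size [18.  11.1] axis mod pi 1.518 z 0.0214 314
spout mid [752.7  -3.9] size [17.9 30.1] axis mod pi 3.077 z 0.0378 1037
[5, 0, 0.1, 3.6, 0, 5, -0.1, 0.1, 3.7, 0, 5, 0, 0.1, 3.6, 0, 5, 0, 0, 0, 0, 5, 0, 0, 0, 0]
[7.2, 0, 0, 0, 0, 7.2, 0, 0, 0, 0, 7.2, 0, 0, 0, 0, 7.2, 0, 0, 0, 0, 7.2, 0, 0, -3.1, 0]
[7.2, 0, 0, -3.1, 0, 7.2, 0, 0, -3.1, 0, 7.2, 0, 0, 0, 0, 7.2, 0, 0, 0, 0, 7.2, 0, 0, 0, 0]
end [0.6612 0.0017 0.1304] 1.524
```

Emit:
carry_out(
  increments=[5, 0, 0.1, 3.6, 0.01, 5, -0.1, 0.1, 3.7, 0, 5, 0, 0.1, 3.6, 0, 5, 0, 0, 0, 0, 5, 0, 0, 0, 0],
)

```text
clock: 33.6
eef_pos: [0.6622, 0.002, 0.0383]
tool_rot: [0.727, 0.687, 0.0, 0.0]
ft_force: [0.1, -0.5, -2.9]
grip_width: 0.0574
grasp_force: 78.7
```

Emit:
carry_out(
  increments=[7.2, 0, 0, 0, 0, 7.2, 0, 0, 0, 0, 7.2, 0, 0, 0, 0, 7.2, 0, 0, 0, 0, 7.2, 0, 0, -3.1, 0],
)

```text
clock: 34.22
eef_pos: [0.6592, 0.0026, 0.0654]
tool_rot: [0.727, 0.687, -0.003, -0.002]
ft_force: [0.1, -0.1, 0.8]
grip_width: 0.0717
grasp_force: 0.0
```

Emit:
carry_out(
  increments=[7.2, 0, 0, -3.1, 0, 7.2, 0, 0, -3.1, 0, 7.2, 0, 0, -2, 0, 7.2, 0, 0, 0, 0, 7.2, 0, 0, 0, 0],
)

```text
clock: 34.85
eef_pos: [0.6613, 0.0026, 0.1492]
tool_rot: [0.727, 0.687, -0.001, -0.001]
ft_force: [0.1, 0.0, -0.5]
grip_width: 0.0715
grasp_force: 0.0
```

```bash
python3 - <<'E'
from h import *
o=stat(); p=bot.camera('wrist'); spouts(p,.07,.095)
p=bot.camera('top'); cans(p)
plan([(8.5,.547,-.273,.14,2.597,2)])
E
```

```text
t 34.85 pos [0.6613 0.0026 0.1492] th 1.515 j [0.   0.6  0.39 1.37 0.   1.63] F [ 0.13  0.02 -0.48] w 0.0715 gf 0.0
spout mid [678.3   2.6] size [14.2 23.3] axis mod pi 3.09 z 0.0852 952
spout mid [519.5 -11.2] size [14.1 24. ] axis mod pi 3.092 z 0.0773 861
can [ 0.6499 -0.1697] med [ 0.6471 -0.1698] spout -0.17 d 0.016 r 0.0303 334 px [349. 201.]
can [0.5512 0.3179] med [0.5486 0.3154] spout 1.65 d 0.018 r 0.032 332 px [176. 235.]
can [ 0.5255 -0.2589] med [ 0.525  -0.2603] spout 0.98 d 0.014 r 0.0299 333 px [381. 244.]
can [0.4658 0.32  ] med [0.4633 0.3156] spout 1.72 d 0.015 r 0.0316 338 px [175. 265.]
can [0.3812 0.3215] med [0.3806 0.317 ] spout 1.77 d 0.015 r 0.0316 345 px [173. 296.]
[8.5, -4, -1.4, 0.1, -0.15, 8.5, -3.8, -2, 0.1, -0.16, 8.5, -3.4, -2.6, 0.1, -0.15, 8.5, -3, -3, 0.1, -0.16, 8.5, -2.4, -3.5, 0.2, -0.15]
[8.5, -1.9, -3.8, 0.1, -0.16, 8.5, -1.3, -4.1, 0.2, -0.15, 8.5, 0, 0, 0, 0, 8.5, 0, 0, 0, 0, 8.5, 0, 0, 0, 0]
end [ 0.5466 -0.2731  0.1395] 2.595
```

Bay3 is good. The last can has been knocked to (0.525, -0.260), so I'm replanning for it.

```bash
python3 - <<'E'
from h import *
plan([(8.5,.525,-.26,.14,2.597,2)])
E
```

```text
[8.5, -3.9, -1.7, 0.1, -0.15, 8.5, -3.5, -2.3, 0.1, -0.16, 8.5, -3.1, -2.8, 0.1, -0.15, 8.5, -2.7, -3.3, 0.1, -0.16, 8.5, -2.1, -3.6, 0.2, -0.15]
[8.5, -1.6, -4, 0.1, -0.16, 8.5, -0.9, -4.1, 0.2, -0.15, 8.5, 0, 0, 0, 0, 8.5, 0, 0, 0, 0, 8.5, 0, 0, 0, 0]
end [ 0.5247 -0.2597  0.1395] 2.595
```

Emit:
carry_out(
  increments=[8.5, -3.9, -1.7, 0.1, -0.15, 8.5, -3.5, -2.3, 0.1, -0.16, 8.5, -3.1, -2.8, 0.1, -0.15, 8.5, -2.7, -3.3, 0.1, -0.16, 8.5, -2.1, -3.6, 0.2, -0.15],
)

```text
clock: 35.58
eef_pos: [0.5635, -0.1851, 0.1431]
tool_rot: [0.413, 0.911, -0.0, -0.001]
ft_force: [0.4, 0.7, -0.1]
grip_width: 0.0852
grasp_force: 0.0
```

Emit:
carry_out(
  increments=[8.5, -1.6, -4, 0.1, -0.16, 8.5, -0.9, -4.1, 0.2, -0.15, 8.5, 0, 0, 0, 0, 8.5, 0, 0, 0, 0, 8.5, 0, 0, 0, 0],
)

```text
clock: 36.2
eef_pos: [0.5261, -0.2586, 0.141]
tool_rot: [0.269, 0.963, 0.0, -0.0]
ft_force: [-0.5, -0.3, 0.4]
grip_width: 0.085
grasp_force: 0.0
```

```bash
python3 - <<'E'
from h import *
o=stat(); p=bot.camera('wrist'); cans(p);spouts(p,.065,.095)
p=bot.camera('top');print('top'); cans(p); t=theta(o)
x,y=.524,-.2603
plan([(8.5,x,y,.026,t,1),(5,x,y,.026,t,3),(5,x,y,.145,t,0)])
E
```

```text
t 36.2 pos [ 0.5261 -0.2586  0.141 ] th 2.596 j [-0.46  0.45  0.12  1.25  0.    0.09] F [-0.45 -0.27  0.42] w 0.085 gf 0.0
can [ 0.5215 -0.26  ] med [ 0.5222 -0.2606] spout 0.88 d 0.016 r 0.0289 6983 px [316. 240.]
can [ 0.6482 -0.1719] med [ 0.6401 -0.1688] spout -0.02 d 0.015 r 0.033 5999 px [542. 326.]
can [ 0.5807 -0.3794] med [ 0.5791 -0.3775] spout 2.29 d 0.002 r 0.013 669 px [211. 400.]
spout mid [ 532. -248.] size [23.9 14.1] axis mod pi 1.04 z 0.0772 969
spout mid [ 664.4 -173. ] size [14.1 25.2] axis mod pi 3.079 z 0.0852 781
spout mid [ 579.4 -377.9] size [23.9 14.2] axis mod pi 0.136 z 0.0771 730
top
can [0.6636 0.0045] med [0.661  0.0031] spout -0.11 d 0.015 r 0.0303 338 px [288. 196.]
can [ 0.6499 -0.1697] med [ 0.6472 -0.1697] spout -0.2 d 0.015 r 0.0303 333 px [349. 201.]
can [0.5512 0.3188] med [0.5491 0.3144] spout 1.66 d 0.017 r 0.0311 325 px [176. 234.]
can [0.4658 0.32  ] med [0.4633 0.3158] spout 1.72 d 0.015 r 0.0316 342 px [175. 265.]
can [0.3808 0.3207] med [0.3781 0.317 ] spout 1.74 d 0.016 r 0.0321 343 px [173. 296.]
[8.5, 0, -0.1, 3.8, 0, 8.5, 0.1, -0.1, 3.9, 0, 8.5, 0, -0.1, 3.8, 0, 8.5, 0, 0, 0, 0, 5, 0, 0, 0, 0]
[5, 0, 0, 0, 0, 5, 0, 0, 0, 0, 5, 0, 0, 0, 0, 5, 0, 0, -4, 0, 5, 0, 0, -3.9, 0]
[5, 0, 0, -4, 0, 5, 0, 0, 0, 0, 5, 0, 0, 0, 0, 5, 0, 0, 0, 0, 5, 0, 0, 0, 0]
end [ 0.5238 -0.2607  0.1452] 2.596
```

Emit:
carry_out(
  increments=[8.5, 0, -0.1, 3.8, 0, 8.5, 0.1, -0.1, 3.9, 0, 8.5, 0, -0.1, 3.8, 0, 8.5, 0, 0, 0, 0, 5, 0, 0, 0, 0],
)

```text
clock: 36.92
eef_pos: [0.5245, -0.2618, 0.0276]
tool_rot: [0.27, 0.963, -0.0, 0.001]
ft_force: [-0.2, -0.8, 0.4]
grip_width: 0.0695
grasp_force: 0.0
```

Emit:
carry_out(
  increments=[5, 0, 0, 0, 0, 5, 0, 0, 0, 0, 5, 0, 0, 0, 0, 5, 0, 0, -4, 0, 5, 0, 0, -3.9, 0],
)

```text
clock: 37.55
eef_pos: [0.5228, -0.2616, 0.1062]
tool_rot: [0.27, 0.963, 0.0, -0.001]
ft_force: [1.0, -0.8, -1.9]
grip_width: 0.0575
grasp_force: 64.9
```

Emit:
carry_out(
  increments=[5, 0, 0, -4, 0, 5, 0, 0, 0, 0, 5, 0, 0, 0, 0, 5, 0, 0, 0, 0, 5, 0, 0, 0, 0],
)

```text
clock: 38.17
eef_pos: [0.5224, -0.2614, 0.1437]
tool_rot: [0.27, 0.963, 0.0, -0.002]
ft_force: [0.4, 0.9, -1.5]
grip_width: 0.0572
grasp_force: 65.1
```

```bash
python3 - <<'E'
from h import *
o=stat(); p=bot.camera('wrist'); spouts(p,.1,.3)
plan([(5,.655,-.0855,.145,1.49,2)])
E
```

```text
t 38.17 pos [ 0.5224 -0.2614  0.1437] th 2.595 j [-0.46  0.44  0.12  1.25 -0.    0.08] F [ 0.41  0.88 -1.49] w 0.0572 gf 65.1
spout mid [ 529.4 -247.4] size [23.9 15.2] axis mod pi 1.032 z 0.1917 3153
[5, -0.3, 3.1, 0, 0.16, 5, 0.2, 3.1, 0, 0.16, 5, 0.7, 3.1, 0, 0.16, 5, 1.2, 2.9, 0, 0.16, 5, 1.6, 2.7, 0, 0.15]
[5, 2, 2.5, 0, 0.16, 5, 2.4, 2, -0.1, 0.15, 5, 0, 0, 0, 0, 5, 0, 0, 0, 0, 5, 0, 0, 0, 0]
end [ 0.6545 -0.0854  0.145 ] 1.495
```

Empty. It goes to bay2.

Emit:
carry_out(
  increments=[5, -0.3, 3.1, 0, 0.16, 5, 0.2, 3.1, 0, 0.16, 5, 0.7, 3.1, 0, 0.16, 5, 1.2, 2.9, 0, 0.16, 5, 1.6, 2.7, 0, 0.15],
)

```text
clock: 38.85
eef_pos: [0.6176, -0.1355, 0.1446]
tool_rot: [0.622, 0.783, -0.0, -0.0]
ft_force: [0.5, -0.6, -2.0]
grip_width: 0.057
grasp_force: 65.1
```

Emit:
carry_out(
  increments=[5, 2, 2.5, 0, 0.16, 5, 2.4, 2, -0.1, 0.15, 5, 0, 0, 0, 0, 5, 0, 0, 0, 0, 5, 0, 0, 0, 0],
)

```text
clock: 39.48
eef_pos: [0.6546, -0.0866, 0.1461]
tool_rot: [0.734, 0.679, -0.0, -0.0]
ft_force: [-0.4, 0.1, -1.6]
grip_width: 0.0575
grasp_force: 65.2
```

```bash
python3 - <<'E'
from h import *
o=stat(); p=bot.camera('wrist'); spouts(p,.1,.3); spouts(p,.02,.05); t=theta(o)
x,y=.6555,-.0853
plan([(5,x,y,.037,t,2),(7.2,x,y,.037,t,3),(7.2,x,y,.15,t,0)])
E
```

```text
t 39.48 pos [ 0.6546 -0.0866  0.1461] th 1.494 j [-0.13  0.6   0.38  1.36 -0.    1.52] F [-0.42  0.07 -1.63] w 0.0575 gf 65.2
spout mid [669.5 -87.2] size [15.4 23.9] axis mod pi 3.073 z 0.1941 3143
spout mid [752.8  -3.9] size [17.5 30.5] axis mod pi 3.064 z 0.0378 1387
spout mid [723.7  -2. ] size [17.8 11. ] axis mod pi 1.56 z 0.0213 404
spout mid [718.1 -88.7] size [18.1 10.6] axis mod pi 1.537 z 0.0213 324
spout mid [747.1 -90.7] size [17.9 30.1] axis mod pi 3.086 z 0.0377 1053
spout mid [ 753.6 -176.1] size [10.3 20.9] axis mod pi 2.094 z 0.0378 211
[5, 0, 0, 3.6, 0, 5, 0.1, 0, 3.7, 0, 5, 0, 0.1, 3.6, 0, 5, 0, 0, 0, 0, 5, 0, 0, 0, 0]
[7.2, 0, 0, 0, 0, 7.2, 0, 0, 0, 0, 7.2, 0, 0, 0, 0, 7.2, 0, 0, 0, 0, 7.2, 0, 0, -3.8, 0]
[7.2, 0, 0, -3.7, 0, 7.2, 0, 0, -3.8, 0, 7.2, 0, 0, 0, 0, 7.2, 0, 0, 0, 0, 7.2, 0, 0, 0, 0]
end [ 0.6557 -0.0857  0.1502] 1.494
```

Emit:
carry_out(
  increments=[5, 0, 0, 3.6, 0, 5, 0.1, 0, 3.7, 0, 5, 0, 0.1, 3.6, 0, 5, 0, 0, 0, 0, 5, 0, 0, 0, 0],
)

```text
clock: 40.15
eef_pos: [0.6564, -0.0853, 0.0379]
tool_rot: [0.734, 0.679, 0.0, 0.0]
ft_force: [0.7, 0.7, -1.6]
grip_width: 0.0573
grasp_force: 84.7
```

Emit:
carry_out(
  increments=[7.2, 0, 0, 0, 0, 7.2, 0, 0, 0, 0, 7.2, 0, 0, 0, 0, 7.2, 0, 0, 0, 0, 7.2, 0, 0, -3.8, 0],
)

```text
clock: 40.78
eef_pos: [0.6531, -0.0843, 0.0718]
tool_rot: [0.733, 0.68, -0.003, -0.003]
ft_force: [-0.0, -0.6, 0.1]
grip_width: 0.0721
grasp_force: 0.0
```

Emit:
carry_out(
  increments=[7.2, 0, 0, -3.7, 0, 7.2, 0, 0, -3.8, 0, 7.2, 0, 0, 0, 0, 7.2, 0, 0, 0, 0, 7.2, 0, 0, 0, 0],
)

```text
clock: 41.4
eef_pos: [0.6552, -0.0846, 0.1485]
tool_rot: [0.733, 0.68, -0.001, -0.001]
ft_force: [0.4, -1.4, -0.8]
grip_width: 0.0719
grasp_force: 0.0
```

```bash
python3 - <<'E'
from h import *
o=stat(); p=bot.camera('wrist'); spouts(p,.07,.095)
plan([(5,.667,.1035,.15,3.075,2)])
E
```

```text
t 41.4 pos [ 0.6552 -0.0846  0.1485] th 1.495 j [-0.13  0.6   0.39  1.37  0.    1.52] F [ 0.38 -1.36 -0.82] w 0.0719 gf 0.0
spout mid [678.3   2.4] size [13.9 23.6] axis mod pi 3.087 z 0.0853 1254
spout mid [519.8 -11.7] size [13.7 25. ] axis mod pi 3.097 z 0.0774 1094
spout mid [672.9 -85.4] size [14.4 23.8] axis mod pi 3.074 z 0.0852 925
spout mid [ 664.8 -172. ] size [14.8 23.3] axis mod pi 3.065 z 0.0851 770
[5, 1.9, 0, 0, -0.16, 5, 1.9, 0.3, 0, -0.16, 5, 1.8, 0.6, 0, -0.16, 5, 1.7, 0.8, 0, -0.16, 5, 1.5, 1.1, 0, -0.16]
[5, 1.3, 1.3, 0, -0.16, 5, 1.1, 1.5, 0, -0.16, 5, 0.9, 1.7, 0, -0.15, 5, 0.6, 1.8, -0.1, -0.16, 5, 0.2, 1.9, 0, -0.15]
[5, 0, 0, 0, 0, 5, 0, 0, 0, 0, 5, 0, 0, 0, 0, 5, 0, 0, 0, 0, 5, 0, 0, 0, 0]
end [0.6676 0.1039 0.1495] 3.075
```

All three bays are filled, with spouts at -0.055, -0.068 and -0.077 against -0.066 for the mark. Now I'm moving over the key.

Emit:
carry_out(
  increments=[5, 1.9, 0, 0, -0.16, 5, 1.9, 0.3, 0, -0.16, 5, 1.8, 0.6, 0, -0.16, 5, 1.7, 0.8, 0, -0.16, 5, 1.5, 1.1, 0, -0.16],
)

```text
clock: 42.08
eef_pos: [0.6619, 0.0102, 0.149]
tool_rot: [0.408, 0.913, -0.0, -0.001]
ft_force: [-1.4, -1.0, -0.2]
grip_width: 0.0497
grasp_force: 0.0
```

Emit:
carry_out(
  increments=[5, 1.3, 1.3, 0, -0.16, 5, 1.1, 1.5, 0, -0.16, 5, 0.9, 1.7, 0, -0.15, 5, 0.6, 1.8, 0, -0.16, 5, 0.2, 1.9, 0, -0.15],
)

```text
clock: 42.7
eef_pos: [0.6679, 0.1042, 0.149]
tool_rot: [0.031, 1.0, -0.0, -0.001]
ft_force: [0.5, -0.1, 0.1]
grip_width: 0.0501
grasp_force: 0.0
```

Emit:
carry_out(
  increments=[5, 0, 0, 0, 0, 5, 0, 0, 0, 0, 5, 0, 0, 0, 0, 5, 0, 0, 0, 0, 5, 0, 0, 0, 0],
)

```text
clock: 43.32
eef_pos: [0.6686, 0.1032, 0.1504]
tool_rot: [0.034, 0.999, -0.0, 0.0]
ft_force: [0.9, 0.4, 0.7]
grip_width: 0.05
grasp_force: 0.0
```

```bash
python3 - <<'E'
from h import *
o=stat(); p=bot.camera('wrist'); cv2.imwrite('pics/w4.png',p['pixels'])
W=world(p); H,S,V=cv2.split(cv2.cvtColor(p['pixels'],cv2.COLOR_BGR2HSV))
m=((H<4)|(H>174))&(S>120)&(W[...,2]>.068)&(W[...,2]<.08)
q=W[m]; print(len(q),cv2.minAreaRect((q[:,:2]*1000).astype(np.float32)),q[:,2].mean())
t=bot.camera('top'); cv2.imwrite('pics/t4.png',t['pixels'][130:340,140:440][:, :].repeat(2,0).repeat(2,1)); cans(t)
E
```

```text
t 43.33 pos [0.6686 0.1032 0.1504] th 3.074 j [ 0.15  0.63  0.45  1.39 -0.    0.22] F [0.94 0.37 0.72] w 0.05 gf 0.0
859 ((668.4802856445312, 104.7519302368164), (8.942986488342285, 37.80552291870117), 85.92391967773438) 0.07368187722219578
can [0.6634 0.0046] med [0.6606 0.0031] spout -0.12 d 0.015 r 0.0303 339 px [288. 196.]
can [ 0.658  -0.0836] med [ 0.6559 -0.0821] spout -0.06 d 0.015 r 0.0303 333 px [318. 197.]
can [ 0.6499 -0.1697] med [ 0.6481 -0.1697] spout -0.18 d 0.016 r 0.0303 336 px [349. 200.]
can [0.5492 0.3218] med [0.5475 0.3235] spout 1.53 d 0.014 r 0.0289 211 px [173. 235.]
can [0.4629 0.3209] med [0.4609 0.3197] spout 1.51 d 0.014 r 0.03 277 px [173. 265.]
can [0.38   0.3218] med [0.3781 0.3178] spout 1.7 d 0.015 r 0.0311 338 px [173. 296.]
```

View pics/w4.png

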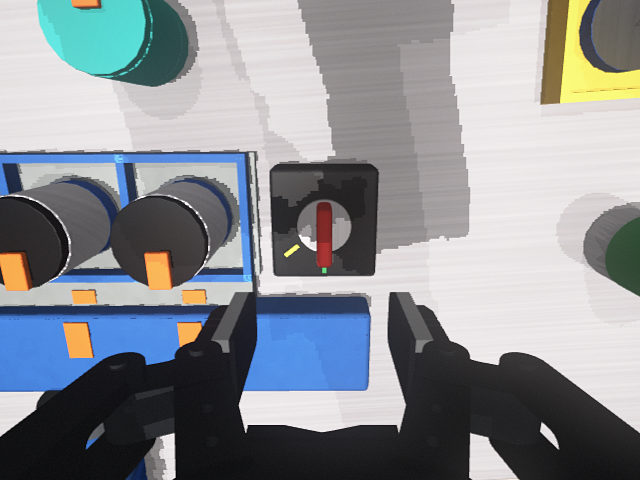

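View pics/t4.png

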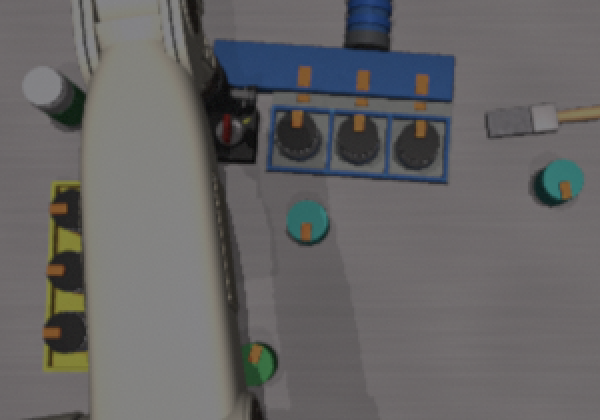

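All six cans are sorted. In the wrist view the key is at (323,235) along the green tick (324,270), and the yellow tick at (291,251) is clockwise from it. The fingers straddle the tab, so I'm going down to grip it.

Emit:
carry_out(
  increments=[5, 0, 0.1, 3.4, 0, 5, 0, 0, 3.4, 0, 5, 0, 0, 3.4, 0, 5, 0, 0, 0, 0, 5, 0, 0, 0, 0],
)

```text
clock: 44.05
eef_pos: [0.6695, 0.1048, 0.0497]
tool_rot: [0.033, 0.999, 0.0, 0.001]
ft_force: [0.1, -0.1, -0.0]
grip_width: 0.0497
grasp_force: 0.0
```

Emit:
carry_out(
  increments=[0.5, 0, 0, 0, 0, 0.5, 0, 0, 0, 0, 0.5, 0, 0, 0, 0, 0.5, 0, 0, 0, 0, 0.5, 0, 0, 0, 0],
)

```text
clock: 44.68
eef_pos: [0.6696, 0.1045, 0.05]
tool_rot: [0.034, 0.999, 0.0, 0.001]
ft_force: [-0.4, -1.6, 6.5]
grip_width: 0.0062
grasp_force: 58.9
```

```bash
python3 -c "
from h import *
stat()"
```

```text
t 44.67 pos [0.6696 0.1045 0.05  ] th 3.075 j [ 0.16  0.69  0.29  1.17 -0.    0.22] F [-0.37 -1.6   6.54] w 0.0062 gf 58.9
```

Emit:
carry_out(
  increments=[0.5, 0, 0, 0, 0.17, 0.5, 0, 0, 0, 0.17, 0.5, 0, 0, 0, 0.17, 0.5, 0, 0, 0, 0.17, 0.5, 0, 0, 0, 0.17],
)

```text
clock: 45.3
eef_pos: [0.6697, 0.1046, 0.0501]
tool_rot: [0.445, 0.896, 0.001, 0.001]
ft_force: [-1.2, -1.7, 6.4]
grip_width: 0.0066
grasp_force: 59.4
```

Emit:
carry_out(
  increments=[0.5, 0, 0, 0, 0.09, 0.5, 0, 0, 0, 0, 0.5, 0, 0, 0, 0, 0.5, 0, 0, 0, 0, 0.5, 0, 0, 0, 0],
)

```text
clock: 45.92
eef_pos: [0.6697, 0.1046, 0.0501]
tool_rot: [0.482, 0.876, 0.001, 0.001]
ft_force: [-0.7, -0.4, 5.7]
grip_width: 0.0061
grasp_force: 59.4
```

```bash
python3 -c "
from h import *
o=stat(); print(o['ft_torque'])"
```

```text
t 45.92 pos [0.6697 0.1046 0.0501] th 2.135 j [ 0.16  0.69  0.29  1.17 -0.    1.16] F [-0.71 -0.37  5.74] w 0.0061 gf 59.4
[-0.2511165   0.17345944  0.14205509]
```

The key is turned 0.94 rad and held. The 0.14 N m moment matches the spring, so I'm releasing it.

Emit:
carry_out(
  increments=[8.5, 0, 0, 0, 0, 8.5, 0, 0, 0, 0, 8.5, 0, 0, 0, 0, 8.5, 0, 0, -3, 0, 8.5, 0, 0, -4, 0],
)

```text
clock: 46.55
eef_pos: [0.6673, 0.1045, 0.117]
tool_rot: [0.482, 0.876, -0.001, -0.002]
ft_force: [1.3, 0.4, 0.3]
grip_width: 0.085
grasp_force: 0.0
```

Emit:
carry_out(
  increments=[8.5, 0, 0, -4, 0, 8.5, 0, 0, 0, 0, 8.5, 0, 0, 0, 0, 8.5, 0, 0, 0, 0, 8.5, 0, 0, 0, 0],
)

```text
clock: 47.18
eef_pos: [0.6678, 0.1046, 0.1567]
tool_rot: [0.482, 0.876, -0.001, -0.001]
ft_force: [-0.6, 0.6, -0.4]
grip_width: 0.0849
grasp_force: 0.0
```

```bash
python3 - <<'E'
from h import *
o=stat(); p=bot.camera('wrist'); cv2.imwrite('pics/w5.png',p['pixels'])
W=world(p); H,S,V=cv2.split(cv2.cvtColor(p['pixels'],cv2.COLOR_BGR2HSV))
m=((H<4)|(H>174))&(S>120)&(W[...,2]>.068)&(W[...,2]<.08)
q=W[m]; print(len(q),cv2.minAreaRect((q[:,:2]*1000).astype(np.float32)))
spouts(p,.07,.09); p=bot.camera('scene'); cv2.imwrite('pics/s5.png',p['pixels'])
E
```

```text
t 47.17 pos [0.6678 0.1046 0.1567] th 2.135 j [0.16 0.63 0.46 1.41 0.   1.16] F [-0.64  0.64 -0.44] w 0.0849 gf 0.0
862 ((683.59619140625, 22.73523712158203), (37.088558197021484, 184.07102966308594), 10.486563682556152)
spout mid [519.4 -11.4] size [14.8 24.1] axis mod pi 3.104 z 0.0772 875
spout mid [678.    2.4] size [15.2 24.5] axis mod pi 3.079 z 0.0851 748
```

View pics/s5.png

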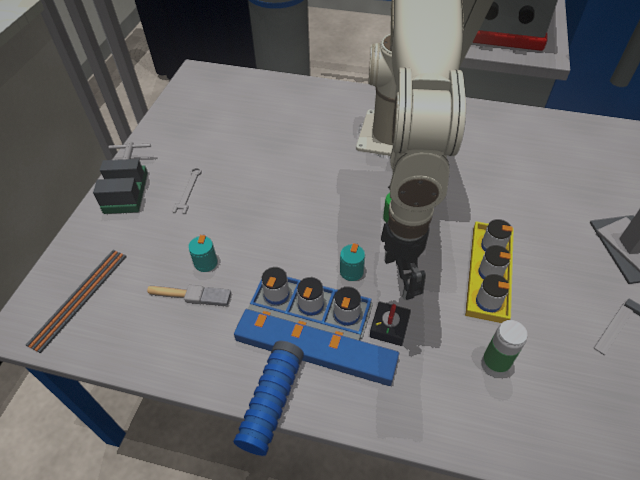

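The scene view shows three cans upright in the bays at about (275,285), (310,296) and (347,305), with their spouts toward the marks. Three more stand upright in the crate at (497,235), (494,263) and (491,292). The key at (393,315) is back at run and the bystanders haven't moved, so I'm handing in.

```bash
python3 -c "
from h import *
print(bot.job_done())"
```

```text
the job is handed in; nothing more can be done
None
```

I sorted all six canisters: the three full ones stand in the yellow crate, and the three empty ones stand in the bays with their spouts facing the orange marks. I then held the key at start for about half a second, let it spring back to run, and handed the job in; no verdict came back.

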